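# Issue a relay from the gravity dispenser and case it

### The job

Slide the stiff shutter of the two-lane dispenser sideways by its red lip until its window lines up with the lane that holds the blue relay, so that the relay, and not the yellow capacitor, runs down into the tray; then slide the shutter back to the middle. Lay the relay in the hinged black case that stands in the board rack, without dropping it in, and shut the lid fully. Leave the capacitor in its lane and the vial, needle bottle and marker where they are.

Things in the scene. Friction and masses are not known exactly. Their poses are not given: they have to be found in the camera images.
- dispenser: white two-lane gravity dispenser, fixed on the bench, on a bent-tube stand. Frame: +x away from its low front (tray) end, +y its left lane side, z up; origin on the bench below the shutter. Lanes and tray form one slick floor that falls 35 deg towards -x and crosses x=0 at z=52 mm. Lane mid-lines at y=+21 and y=-21 mm, each 15.6 mm wide, walls 20 mm high above the floor
- tray_mid (a point): middle of the rest line in the tray, on the sloping floor, 51.5 mm down the slope from the shutter. The tray is 112 mm wide, sides and front lip 14 mm above the floor; the lip stands 66 mm down the slope from the shutter and stops the part that ran down. Site axes as the dispenser's
- shutter_lip (a point): centre of the shutter's red ribbed grip lip, 48 mm square off the sloping floor: 92 mm wide (along y), 10 mm thick, 23 mm deep; it leans with the shutter, square to the 35 deg floor (35 deg from vertical towards the tray). Site axes: x up the slope, y across, z square off the sloping floor. Free on all sides down to the guide rails, whose tops lie 17 mm below this point along its z
- shutter (a joint): slide of the shutter along the dispenser's y, m, range -0.030 to +0.030; stiff: about 7 N of dry friction, stays where it is left. One window, 24 mm wide and 22 mm high, sits under the lip's centre: at 0 it faces the blank middle and both lanes are shut, at +0.021 it faces the +y lane, at -0.021 the -y lane. Starts within 2.5 mm of 0
- relay: blue relay, 13x29x16 mm (its x, y, z), origin at the centre of its underside, about 14 g. Starts in one of the two lanes, lying on the sloping floor against the shutter, long side down the slope; grasp across the 13 mm
- film_cap: yellow film capacitor, 13x29x15 mm, origin at the centre of its underside; starts in the other lane against the shutter and stays there
- case: black antistatic case with a pink pad inside, fixed in the board rack, 96x120 mm (its x, y), walls 28 mm high and 3 mm thick, pad top 6 mm above its origin (centre of underside). The lid is hinged along its +x rim, the far side from the robot. The white magnifier arm passes over the far side of the case, 0.34 m and more above the bench (x about 0.54 to 0.60 there): lean the tool back from it
- case_hinge (a point): middle of the lid's hinge line, which runs along the case's y; 48 mm in +x and 28 mm above the case origin
- lid (a joint): lid angle, rad: 0 shut, grows as it opens upward and away, up to 1.9; starts shut or ajar (up to 0.3). A stiff hinge (0.07 N m), stays at any angle. The lid is a slab 96x120x6 mm whose underside lies on the walls, level with the hinge line
- lid_tab (a point): centre of the yellow upright tab on the lid's front edge: 10 mm (x) x 30 mm (y) x 24 mm tall, 92 mm from the hinge line; it stands on the lid's outer face, which lies 12 mm below this point when shut. Site axes turn with the lid
- amber_vial: bystander: orange vial with white cap lying on the bench, 33 mm thick, 76 mm long, right beside the board rack
- needle_bottle: bystander: teal bottle with a needle tip, 37 mm wide, 111 mm tall, standing behind the board vice
- red_marker: bystander: marker pen with red cap, 138 mm long, lying near the front edge of the bench

How it is judged:
By the outcome, as a careful person would: the job done as asked, in the order asked, and still so for the second after the job is handed in, with the robot touching nothing.
It also fails if it takes over 72 s, if anything falls off the work surface, if the arm or the gripper's body presses on something with over 40 N, if the wrist force passes 120 N, or if a joint passes its speed limit or range.

### The arm

A 6-joint arm with a two-finger parallel gripper is mounted at the origin on a cart in front of the work surface, level with it; the furniture and walls round the work are solid. World frame = base frame: x ahead of the robot, y to its left, z up, the work surface at z = 0. Lengths are in m, angles in rad, forces in N, time in s.
With the tool pointing down it reaches from about 0.35 to 0.975 m from the base axis. Payload 4.9 kg.
Tool frame: the origin (TCP) lies on the centre line of the jaws, within the pads' length; the fingertips stand manip.tip_reach ahead of it and the grasp point (between the pads) is the TCP (manip.tip_reach is the distance from the TCP to the fingertips, in m); z points along the fingers, y is the line along which they close (so a half turn about z gives the same grasp; the last joint's range is limited). The gripper opens to 85 mm and grips with 20 to 120 N. Pads are 22 mm wide; open, the fingers measure 114 mm over their backs; the gripper's body (76 mm by 85 mm) begins 54 mm behind the grasp point. The pads swing forward as they close: fully open they stand 13 mm farther back than shut.
Start: joints at [-1.257, 0.053, 1.613, -0, 1.476, -0.119], TCP at [0.262, -0.567, 0.25] pointing down, gripper open.
Joint ranges: [-3.01, 3.01], [-1.01, 2.22], [0.06, 2.58], [-1.02, 4.17], [0.09, 2.62], [-3.14, 3.14]. Speed limits (rad/s): [2.57, 2.57, 3.14, 3.14, 3.14, 3.14].

### API

Orientations are given as a unit quaternion [w, x, y, z].
In Python, from plant import manip gives the robot as it stands. The module is installed in compiled form; this text tells all that it offers.
- The arm moves only by the tool move_arm, never from a script. Its argument "rows" is a list of rows, each a list of 7 numbers: the shift along the tool's x, y, z in cm, then the turn, a rotation vector about the tool's x, y, z in degrees, then the opening, from -1 (shut) to 1 (fully open). In form: [[tx, ty, tz, ax, ay, az, jaw], ...]. A call has 1 to 20 rows; each row shifts and turns the commanded pose from where the row before left it, along the tool's axes as they then stand; what a row does not reach is not made up. A row lasts 1/12 s, in which the tool goes at most 41.7 mm and 7.16 degrees, less where a joint would pass 70% of its speed; a pose out of reach is approached as far as the arm can. A call is refused whole if a number of a shift passes 4.17 or a number of a turn 7.16, either way. A call with a gripper value outside its range is refused whole. The fingers move at their own pace and stop on an object; the grip force is fixed at half the most. Time passes only in rows, so rows that do not move let the fingers close. It gives the time, the measured TCP pose, the force, the opening and the grip force at its end, in the units of the state.
- manip.state(): the state, without advancing time (a new reading comes with each control period).
- manip.grab_frame(name): name is "scene" or "side" or "wrist"; returns a dict with "img" (420x560x3 uint8, blue, green, red), "mtx" (3x3 intrinsics, pixels), "k1" (the pictures are not rectified: a ray, as slopes to the right and down, at radius r is drawn at 1 + k1 r^2 times it, then the intrinsics apply), "R" (3x3) and "t" (3): a world point X has camera coordinates R X + t. Camera axes: x right, y down, z forward; pixel columns grow to the right and rows downward; lengths in m; the calibration is good to about 2 mm. A picture is of the moment at which its call begins. There is no depth.
- manip.job_done(): hands the job in; it is judged then, once.
The state is a dict: "time": time; "joint_pos": joint angles; "joint_vel": joint speeds; "joint_efforts": joint torques, N m; "tool_pos": TCP position; "tool_rot": TCP orientation; "contact_force": force on the tool from outside, world axes, zero at the start; "ft_torque": the same for the moment, N m; "gripper_width": opening from 0.0 (shut) to 1.0 (fully open); "grasp_force": force on a finger pad.
Only numpy, scipy, OpenCV 4.12 (cv2) and the standard library are available. Lean on these libraries where they do the work, as an engineer would, in place of code of your own. Each camera call takes 0.05 s, during which the arm holds its last target. There are 200 camera calls.

## Working session

There is one attempt and no reset: what is moved stays moved. The work goes in short steps, Python scripts to look and compute and a tool call to move; the robot and the scene stay as the last step left them, time stands still between calls to the robot, and variables do not carry over. Pictures are saved under pics/ and viewed, at most 10 in all, crops included, and the job is handed in when it is done.

Besides the shell and the picture viewer there is one more tool, called in YAML: its name, and indented under it one key for each argument. move_arm: Moves the arm, as the interface text tells. Its arguments: {"type":"object","properties":{"rows":{"type":"array","items":{"type":"array","items":{"type":"number"}}}},"required":["rows"]}

```bash
mkdir -p pics; python3 - <<'E'
from plant import manip
import cv2,pickle
s=manip.state();print(s, manip.tip_reach)
d={}
for n in("scene","side"):
    f=manip.grab_frame(n);d[n]=f;cv2.imwrite(f"pics/{n}0.png",f["img"]);print(n,f["mtx"].tolist(),f["k1"],f["R"].round(3).tolist(),f["t"])
pickle.dump(d,open("f0.pkl","wb"))
E
```

```text
{'time': 0.0, 'joint_pos': array([-1.25698971e+00,  5.33886058e-02,  1.61431619e+00, -2.24170940e-05,
        1.47597081e+00, -1.18991019e-01]), 'joint_vel': array([ 0.00042553,  0.00016661,  0.00084168, -0.00283881,  0.0016961 ,
        0.00125341]), 'joint_efforts': array([-6.23212018e-04, -3.93681121e+01, -3.70177746e+01, -9.25045470e-05,
        7.14503549e-03, -1.14502635e-05]), 'tool_pos': array([ 0.26195051, -0.56681089,  0.24903003]), 'tool_rot': array([-1.03545319e-03,  9.76676244e-01,  2.14714763e-01, -1.12391653e-04]), 'contact_force': array([0.10123115, 0.0069719 , 0.61229729]), 'ft_torque': array([ 0.00598215,  0.01372136, -0.0067873 ]), 'grasp_force': 0.0, 'gripper_width': 0.9987995572277005} 0.019
scene [[434.2908994297994, 0.0, 279.75605043423974], [0.0, 434.2908994297994, 215.82676275702974], [0.0, 0.0, 1.0]] 0.028716863985277577 [[0.644, -0.765, -0.027], [-0.375, -0.285, -0.882], [0.667, 0.578, -0.47]] [-0.40183355  0.19808599  1.0227487 ]
side [[451.74010345871244, 0.0, 285.64913289764837], [0.0, 451.74010345871244, 207.52094590606595], [0.0, 0.0, 1.0]] -0.07233288954824318 [[-0.921, -0.389, 0.018], [-0.175, 0.373, -0.911], [0.348, -0.842, -0.411]] [0.37228862 0.22407239 0.8399088 ]
```

View pics/scene0.png

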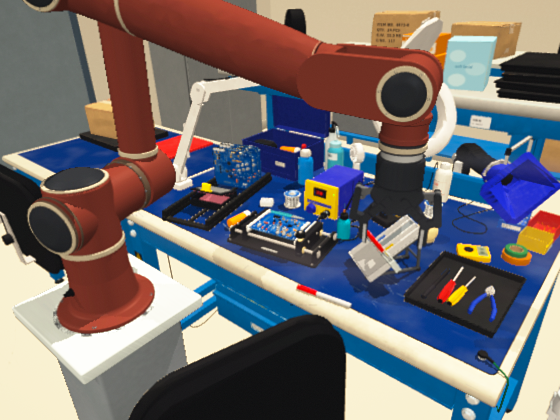

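View pics/side0.png

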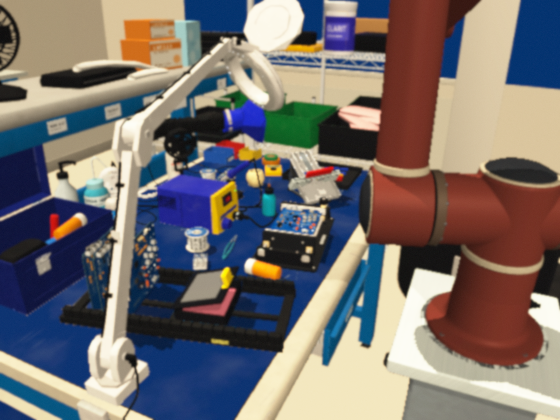

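```bash
python3 - <<'E'
import cv2,pickle,numpy as np
d=pickle.load(open("f0.pkl","rb"))
def c(n,x,y,w,h):return cv2.resize(d[n]["img"][y:y+h,x:x+w],(400,300),interpolation=cv2.INTER_CUBIC)
m=np.vstack([np.hstack([c("scene",340,205,100,75),c("scene",180,160,100,75)]),np.hstack([c("side",270,140,100,75),c("side",160,255,100,75)])])
cv2.imwrite("pics/m0.png",m)
E
```

```text
(no output)
```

View pics/m0.png

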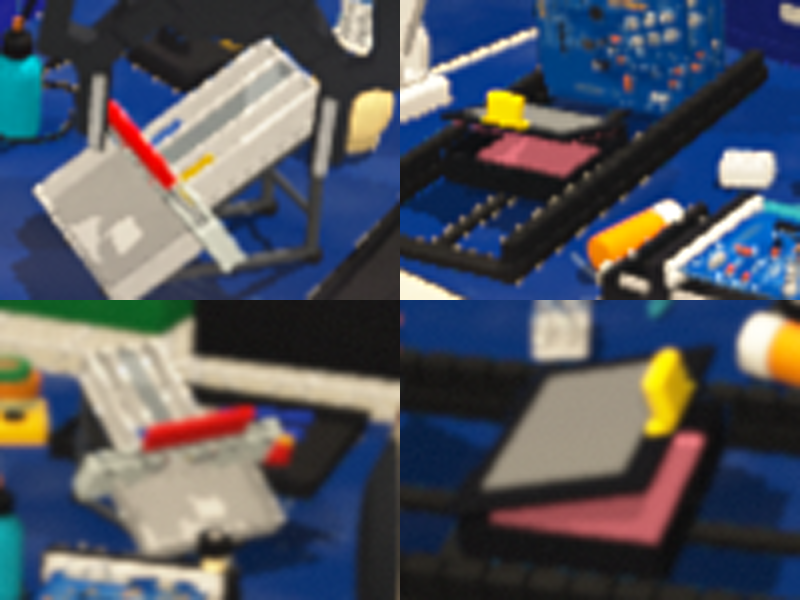

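```bash
cat > h.py <<'E'
import numpy as np,cv2
from scipy.optimize import least_squares
from scipy.spatial.transform import Rotation as Ro
def proj(f,X):
    c=np.atleast_2d(X)@f["R"].T+f["t"];s=c[:,:2]/c[:,2:]
    s=s*(1+f["k1"]*(s**2).sum(1,keepdims=True));m=f["mtx"]
    return s*[m[0,0],m[1,1]]+m[:2,2]
def tri(fs,ps):
    r=least_squares(lambda X:np.concatenate([proj(f,X)[0]-p for f,p in zip(fs,ps)]),[.5,0,.05]);return r.x,np.abs(r.fun).max()
t=np.radians(35);U=np.array([np.cos(t),0,np.sin(t)]);N=np.array([-np.sin(t),0,np.cos(t)])
def D(a,b,c):return np.array([0,0,.052])+a*U+np.array([0,b,0])+c*N
def place(P,x,y,z,yaw):return Ro.from_euler('z',yaw).apply(P)+[x,y,z]
E
python3 - <<'E'
from h import *
import pickle
d=pickle.load(open("f0.pkl","rb"));S,T=d["scene"],d["side"]
def m(f,box,lo,hi):
    x,y,w,h=box;im=cv2.cvtColor(f["img"][y:y+h,x:x+w],cv2.COLOR_BGR2HSV)
    k=cv2.inRange(im,lo,hi)
    n,l,st,ce=cv2.connectedComponentsWithStats(k);i=1+st[1:,4].argmax()
    pts=np.argwhere(l==i)[:,::-1]+[x,y]
    return ce[i]+[x,y],pts
for nm,f,b in(("Sred",S,(350,210,50,50)),("Tred",T,(270,140,66,60))):
    c,p=m(f,b,(0,150,120),(8,255,255));print(nm,c,len(p),cv2.minAreaRect(p.astype(np.float32)))
for nm,f,b in(("Syel",S,(190,175,40,25)),("Tyel",T,(210,255,40,45))):
    c,p=m(f,b,(20,150,120),(35,255,255));print(nm,c,len(p),cv2.minAreaRect(p.astype(np.float32)))
E
```

```text
Sred [374.80434783 241.80434783] 92 ((374.2500305175781, 241.2500457763672), (24.748737335205078, 4.242640495300293), 45.0)
Tred [318.96402878 171.88489209] 139 ((318.6985168457031, 171.83367919921875), (6.114782333374023, 26.636362075805664), 76.60750579833984)
Syel [206.0617284  187.16049383] 81 ((206.47296142578125, 187.1621551513672), (10.192737579345703, 8.713146209716797), 9.462322235107422)
Tyel [225.96195652 277.66847826] 184 ((226.5, 277.5), (21.0, 11.0), 90.0)
```

```bash
python3 - <<'E'
from h import *
import pickle
d=pickle.load(open("f0.pkl","rb"));S,T=d["scene"],d["side"]
mS=lambda x,y:np.array([340+x/4,205+y/4]);mT=lambda x,y:np.array([270+x/4,140+(y-300)/4])
cS=lambda x,y:np.array([180+(x-400)/4,160+y/4]);cT=lambda x,y:np.array([160+(x-400)/4,255+(y-300)/4])
def P(s):return np.array([D(-.002,s+.046,.05),D(-.002,s-.046,.05),D(-.067,.057,.014),D(-.067,-.057,.014)])
ob=np.vstack([mS(112,105),mS(176,184),mS(35,188),mS(110,297), mT(146,437),mT(252,416),mT(140,555),mT(285,520)])
def r(q):
    X=place(P(q[3]),q[0],q[1],0,q[2]);return (np.vstack([proj(S,X),proj(T,X)])-ob).ravel()
o=least_squares(r,[.6,-.3,-.6,0],loss='soft_l1');print(o.x,o.fun.reshape(-1,2).round(1).tolist() if 0 else r(o.x).reshape(-1,2).round(1).tolist())
print("lip tri",[tri([S,T],[ob[i],ob[4+i]]) for i in range(4)])
print("tab",tri([S,T],[[206.3,187.2],[226.2,277.7]]))
# case: pink front corners, pad; tab
E
```

```text
[ 0.50528093 -0.43967006 -0.65599705 -0.00887929] [[-0.5, 0.4], [-1.1, -0.1], [2.2, -0.3], [0.6, -2.3], [0.7, 0.8], [0.3, 1.3], [1.5, -2.3], [-2.5, -0.4]]
lip tri [(array([ 0.50583154, -0.39239298,  0.0929482 ]), np.float64(0.30331774823315527)), (array([ 0.4486567 , -0.46742883,  0.09329918]), np.float64(0.5415994380518612)), (array([ 0.49169777, -0.34868838,  0.02050257]), np.float64(0.025593215436430228)), (array([ 0.41357663, -0.44914807,  0.02378704]), np.float64(0.022569793250966086))]
tab (array([0.45651804, 0.16115774, 0.0819482 ]), np.float64(0.1170108803833898))
```

```bash
cat >> h.py <<'E'
def rel(pos,R,cur=None):
    from plant import manip
    s=manip.state();C=Ro.from_quat(s["tool_rot"],scalar_first=True)
    if cur: s["tool_pos"]=cur
    rv=np.degrees((C.inv()*R).as_rotvec());tr=R.inv().apply(np.array(pos)-s["tool_pos"])*100
    print("rot",rv.round(2),"rows>=",np.abs(rv).max()/7.1,"trans(after) cm",tr.round(2),"j",s["joint_pos"].round(2),"F",s["contact_force"].round(1),"t",s["time"])
def toolR(z,y):
    z=np.array(z)/np.linalg.norm(z);y=np.array(y);y=y-z*(y@z);y/=np.linalg.norm(y)
    return Ro.from_matrix(np.c_[np.cross(y,z),y,z])
def dispR(yaw):
    r=Ro.from_euler('z',yaw);return toolR(r.apply(-N),r.apply(U))
E
python3 - <<'E'
from h import *
w=-.655;n=Ro.from_euler('z',w).apply(N)
rel(np.array([.477,-.43,.0915])+.13*n,dispR(w))
E
```

```text
rot [-34.41   8.41 -26.82] rows>= 4.846157220697261 trans(after) cm [23.95 -1.91  4.92] j [-1.26  0.05  1.61  0.    1.48 -0.12] F [-0.1  0.1 -0.2] t 0.1
```

move_arm:
  rows:
    - [0,0,0,-5.735,1.402,-4.47,1]
    - [0,0,0,-5.735,1.402,-4.47,1]
    - [0,0,0,-5.735,1.402,-4.47,1]
    - [0,0,0,-5.735,1.402,-4.47,1]
    - [0,0,0,-5.735,1.402,-4.47,1]
    - [0,0,0,-5.735,1.402,-4.47,1]
    - [3,-0.24,0.62,0,0,0,0]
    - [3,-0.24,0.62,0,0,0,0]
    - [3,-0.24,0.62,0,0,0,0]
    - [3,-0.24,0.62,0,0,0,0]
    - [3,-0.24,0.62,0,0,0,0]
    - [3,-0.24,0.62,0,0,0,0]
    - [3,-0.24,0.62,0,0,0,0]
    - [3,-0.24,0.62,0,0,0,0]
    - [0,0,0,0,0,0,0]
    - [0,0,0,0,0,0,0]

```text
time: 1.43
tool_pos: [0.4211, -0.3847, 0.1981]
tool_rot: [0.261, 0.861, 0.417, 0.129]
contact_force: [-0.6, 0.2, -0.1]
gripper_width: 0.502
grasp_force: 0.0
```

```bash
python3 - <<'E'
from plant import manip
import cv2,pickle
from h import *
f=manip.grab_frame("wrist");pickle.dump(f,open("w1.pkl","wb"));im=f["img"].copy()
w=-.655;n=Ro.from_euler('z',w).apply(N);rel(np.array([.477,-.43,.0915])+.13*n,dispR(w))
cv2.imwrite("pics/w1.png",cv2.resize(im,(784,588)))
print(manip.state()["gripper_width"], f["mtx"][0,0], (-f["R"].T@f["t"]))
E
```

```text
rot [-1.08  0.29 -0.77] rows>= 0.1514097360980405 trans(after) cm [-0.06 -0.31 -0.1 ] j [-0.94 -0.38  2.16  0.22  0.8  -0.38] F [-0.7 -1.   0.3] t 1.4833
0.500238853423722 292.6616152214987 [ 0.42026178 -0.27604955  0.30169097]
```

View pics/w1.png

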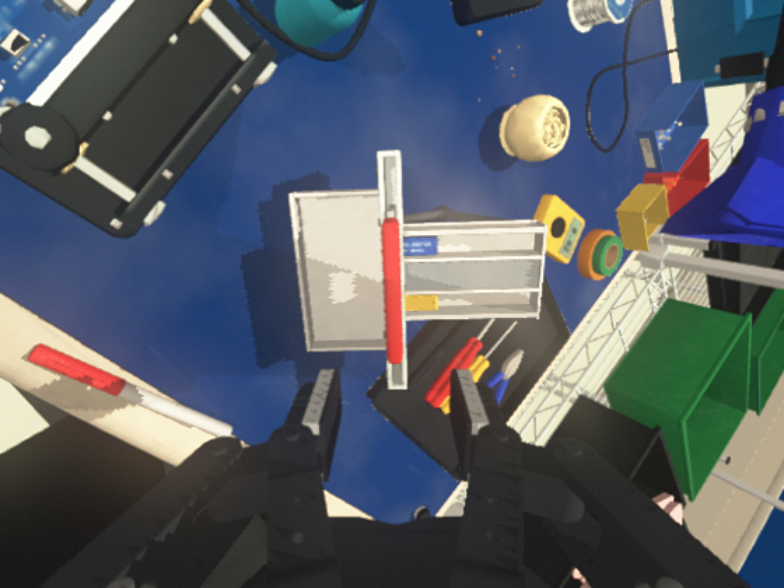

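```bash
cat > fit.py <<'E'
from h import *
import pickle
d=pickle.load(open("f0.pkl","rb"));S,T=d["scene"],d["side"];W=pickle.load(open("w1.pkl","rb"))
k=560/784
ow=np.array([[395,362],[391,219],[291,192],[309,350],[405,277],[542,273.5]])*k
os_=np.array([[368,231.2],[384,251]]);ot=np.array([[306.5,174.3],[333,169]])
def r(q):
    s=q[3];x=lambda P:place(np.array(P),q[0],q[1],0,q[2])
    a=proj(W,x([D(0,s-.046,.0595),D(0,s+.046,.0575),D(-.068,.058,.014),D(-.068,-.058,.014),D(q[4],0,.02),D(q[5],0,.02)]))-ow
    L=x([D(-.002,s+.046,.05),D(-.002,s-.046,.05)])
    return np.concatenate([a.ravel(),(proj(S,L)-os_).ravel(),(proj(T,L)-ot).ravel()])
o=least_squares(r,[.5,-.44,-.65,0,0.01,.1],loss='soft_l1');print(o.x.round(4));print(r(o.x).reshape(-1,2).round(1).tolist())
E
python3 fit.py
```

```text
[ 0.5049 -0.4391 -0.6363 -0.0011  0.0076  0.1041]
[[-0.0, 0.3], [-0.2, 1.2], [0.9, 1.7], [-0.1, -1.3], [-0.0, -0.5], [0.0, 0.1], [-2.2, -0.9], [-2.3, -1.8], [-1.2, 1.4], [-1.8, 1.7]]
```

```bash
python3 - <<'E'
from h import *
q=[.5049,-.4391,-.6363]
for c in(.054,):
    rel(place(D(0,-.001,c),q[0],q[1],0,q[2]),dispR(q[2]))
E
```

```text
rot [-1.07  0.9  -1.66] rows>= 0.23340120682189294 trans(after) cm [ 0.64 -0.29 12.33] j [-0.94 -0.38  2.16  0.22  0.8  -0.38] F [-0.7 -1.   0.3] t 1.4833
```

move_arm:
  rows:
    - [0,0,0,-1.07,0.9,-1.66,0]
    - [0.64,-0.29,2,0,0,0,0]
    - [0,0,2.5,0,0,0,0]
    - [0,0,2.5,0,0,0,0]
    - [0,0,2.5,0,0,0,0]
    - [0,0,0,0,0,0,0]
    - [0,0,0,0,0,0,0]

```text
time: 2.07
tool_pos: [0.4651, -0.413, 0.1182]
tool_rot: [0.267, 0.853, 0.428, 0.135]
contact_force: [-1.2, 0.0, 1.0]
gripper_width: 0.5
grasp_force: 0.0
```

```bash
python3 - <<'E'
from h import *
from plant import manip
q=[.5049,-.4391,-.6363]
rel(place(D(0,-.001,.054),q[0],q[1],0,q[2]),dispR(q[2]))
f=manip.grab_frame("wrist");cv2.imwrite("pics/w2.png",f["img"])
E
```

```text
rot [-0.16  0.06 -0.17] rows>= 0.02445699853151777 trans(after) cm [0.17 0.1  2.75] j [-0.91 -0.13  2.1   0.28  0.59 -0.46] F [-1.2  0.   1. ] t 2.0667
```

View pics/w2.png

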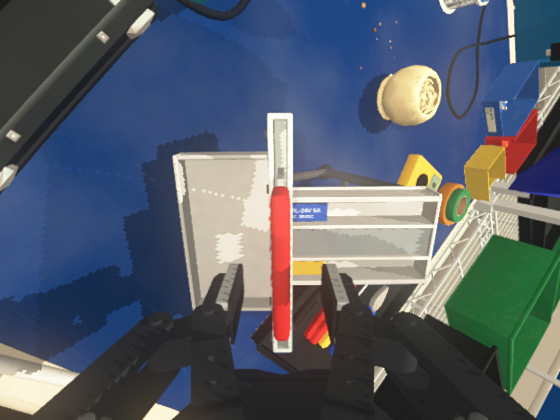

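move_arm:
  rows:
    - [0.17,0.1,1.4,0,0,0,0]
    - [0,0,1.35,0,0,0,0]
    - [0,0,0,0,0,0,-0.5]
    - [0,0,0,0,0,0,-0.8]
    - [0,0,0,0,0,0,-1]
    - [0,0,0,0,0,0,-1]
    - [0,0,0,0,0,0,-1]
    - [0,0,0,0,0,0,-1]
    - [0,0,0,0,0,0,-1]

```text
time: 2.87
tool_pos: [0.4782, -0.4192, 0.0967]
tool_rot: [0.266, 0.852, 0.43, 0.134]
contact_force: [-11.0, 7.1, 2.9]
gripper_width: 0.105
grasp_force: 58.5
```

move_arm:
  rows:
    - [0.37,0,0,0,0,0,-1]
    - [0.37,0,0,0,0,0,-1]
    - [0.37,0,0,0,0,0,-1]
    - [0.37,0,0,0,0,0,-1]
    - [0.37,0,0,0,0,0,-1]
    - [0.37,0,0,0,0,0,-1]
    - [0,0,0,0,0,0,-1]
    - [0,0,0,0,0,0,-1]
    - [0,0,0,0,0,0,-1]
    - [0,0,0,0,0,0,-1]
    - [0,0,0,0,0,0,-1]
    - [0,0,0,0,0,0,-1]

```text
time: 3.87
tool_pos: [0.491, -0.4017, 0.0968]
tool_rot: [0.266, 0.852, 0.43, 0.134]
contact_force: [-14.9, 5.4, 4.2]
gripper_width: 0.108
grasp_force: 59.0
```

```bash
python3 - <<'E'
from h import *
from plant import manip
import pickle
p=manip.state()["tool_pos"];print((p-[.4782,-.4192,.0967])@[.594,.804,0],manip.state()["gripper_width"])
f=manip.grab_frame("wrist");g=manip.grab_frame("scene")
pickle.dump(f,open("w3.pkl","wb"))
cv2.imwrite("pics/w3.png",np.hstack([cv2.resize(f["img"][100:400,140:480],(480,424)),cv2.resize(g["img"][200:300,330:405],(318,424))]))
E
```

```text
0.02169307585575039 0.10776194812148186
```

View pics/w3.png

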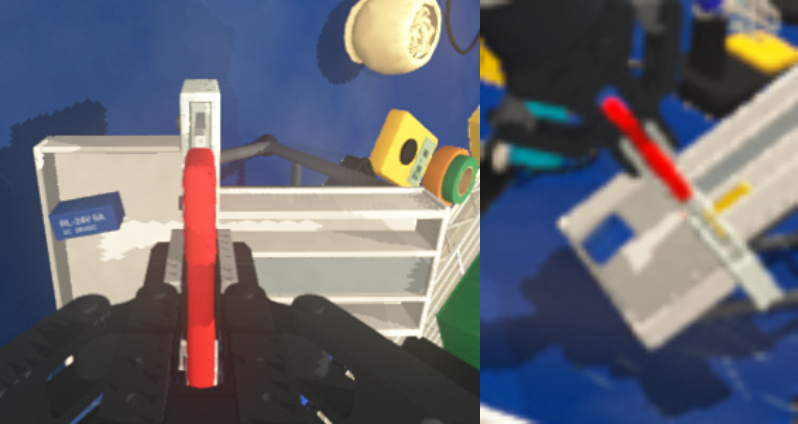

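move_arm:
  rows:
    - [-0.35,0,0,0,0,0,-1]
    - [-0.35,0,0,0,0,0,-1]
    - [-0.35,0,0,0,0,0,-1]
    - [-0.35,0,0,0,0,0,-1]
    - [-0.35,0,0,0,0,0,-1]
    - [-0.36,0,0,0,0,0,-1]
    - [0,0,0,0,0,0,-1]
    - [0,0,0,0,0,0,-1]
    - [0,0,0,0,0,0,-0.2]
    - [0,0,0,0,0,0,-0.2]
    - [0,0,0,0,0,0,-0.2]
    - [0,0,-2,0,0,0,-0.2]
    - [0,0,-3,0,0,0,-0.2]
    - [-2,0,-3,0,0,0,-0.2]
    - [-1,0,-2,0,0,0,-0.2]
    - [0,0,0,0,0,0,-0.2]
    - [0,0,0,0,0,0,-0.2]

```text
time: 5.38
tool_pos: [0.4173, -0.4112, 0.1825]
tool_rot: [0.271, 0.851, 0.428, 0.136]
contact_force: [0.4, 0.4, -0.8]
gripper_width: 0.399
grasp_force: 0.0
```

```bash
python3 - <<'E'
from h import *
from plant import manip
import pickle
f=manip.grab_frame("wrist");pickle.dump(f,open("w4.pkl","wb"));print(manip.state()["tool_pos"],manip.state()["gripper_width"])
im=f["img"]
cv2.imwrite("pics/w4.png",cv2.resize(im[110:310,150:410],(780,600)))
h=cv2.cvtColor(im,cv2.COLOR_BGR2HSV)
k=cv2.inRange(h,(100,120,60),(125,255,255));k[:,:185]=0;k[:,268:]=0;k[:160]=0;k[290:]=0
n,l,st,ce=cv2.connectedComponentsWithStats(k)
for i in range(1,n):
    if st[i,4]>60:print(st[i],ce[i],cv2.minAreaRect(np.argwhere(l==i)[:,::-1].astype(np.float32)))
E
```

```text
[ 0.41732514 -0.41030147  0.18052531] 0.40273624918642115
[ 185  208   83   82 2163] [212.82108183 261.12390199] ((226.0, 248.5), (81.0, 82.0), 90.0)
```

View pics/w4.png

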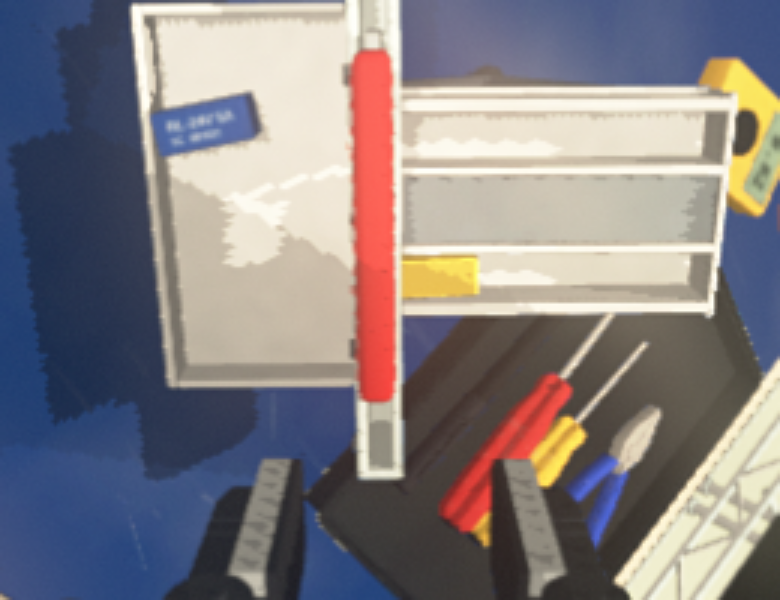

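```bash
cat > fit2.py <<'E'
from h import *
import pickle
W=pickle.load(open("w4.pkl","rb"));z=lambda p:np.array(p)/3.+[150,110]
ow=z([[376,402],[372.5,50],[132,7],[168,387],[404,209],[720,207]])
def r(q):
    s=q[3];x=lambda P:place(np.array(P),q[0],q[1],0,q[2]);e=q[6]
    return (proj(W,x([D(0,s-.046,.0595),D(0,s+.046,.0575),D(-.068,e,.014),D(-.068,-e,.014),D(q[4],0,.02),D(q[5],0,.02)]))-ow).ravel()
o=least_squares(r,[.5,-.44,-.65,0,0.01,.1,.058]);q=o.x;print(q.round(4));print(o.fun.round(1))
P=[]
for c in z([[153,112],[247,94],[257,134],[163,154]]):
    g=least_squares(lambda ab:proj(W,place(D(ab[0],ab[1],.016),q[0],q[1],0,q[2]))[0]-c,[-.05,.02]);P.append(g.x)
P=np.array(P);print((P*1000).round(1).tolist(),"ctr",P.mean(0)*1000,"sides",[np.linalg.norm(P[i]-P[i-1])*1000 for i in range(4)])
e=(P[1]+P[2]-P[0]-P[3]);phi=np.arctan2(e[1],e[0]);print("long axis deg",np.degrees(phi))
n=Ro.from_euler('z',q[2])
R=dispR(q[2])*Ro.from_euler('z',-phi)  # tool y=U turned towards +y(disp)=tool x by phi
R=R*Ro.from_euler('z',np.pi/2); 
m=P.mean(0)
for c in(.07,.021):
  for RR in(R,R*Ro.from_euler('z',np.pi)):rel(place(D(m[0],m[1],c),q[0],q[1],0,q[2]),RR)
print("tool y in disp",n.inv().apply(R.apply([0,1,0])))
E
python3 fit2.py
```

```text
[ 0.5041 -0.4383 -0.6284  0.0017  0.0088  0.1042  0.0591]
[-0.5 -0.4 -1.3  0.3  0.6 -0.4  1.1 -0.6  0.   0.5  0.   0.4]
[[-64.8, 29.3], [-36.8, 34.2], [-34.6, 22.6], [-63.0, 17.0]] ctr [-49.79271516  25.78034428] sides [np.float64(12.475471207508757), np.float64(28.430512310030057), np.float64(11.809001059598382), np.float64(29.001812076481794)]
long axis deg 10.45751908292459
rot [ 0.33  0.21 79.08] rows>= 11.138303172091426 trans(after) cm [-4.18 -6.27  8.5 ] j [-0.99 -0.32  2.15  0.3   0.75 -0.52] F [-0.   0.2 -0.4] t 5.4333
rot [  -0.22    0.34 -100.92] rows>= 14.213719794992754 trans(after) cm [4.18 6.27 8.5 ] j [-0.99 -0.32  2.15  0.3   0.75 -0.52] F [-0.   0.2 -0.4] t 5.4333
rot [ 0.33  0.21 79.08] rows>= 11.138303172091426 trans(after) cm [-4.18 -6.27 13.4 ] j [-0.99 -0.32  2.15  0.3   0.75 -0.52] F [-0.   0.2 -0.4] t 5.4333
rot [  -0.22    0.34 -100.92] rows>= 14.213719794992754 trans(after) cm [ 4.18  6.27 13.4 ] j [-0.99 -0.32  2.15  0.3   0.75 -0.52] F [-0.   0.2 -0.4] t 5.4333
tool y in disp [ 0.14868139 -0.98338975  0.10410783]
```

move_arm:
  rows:
    - [0,0,0,0,0,-6.73,-0.4]
    - [0,0,0,0,0,-6.73,-0.4]
    - [0,0,0,0,0,-6.73,-0.4]
    - [0,0,0,0,0,-6.73,-0.4]
    - [0,0,0,0,0,-6.73,-0.4]
    - [0,0,0,0,0,-6.73,-0.4]
    - [0,0,0,0,0,-6.73,-0.4]
    - [0,0,0,0,0,-6.73,-0.4]
    - [0,0,0,0,0,-6.73,-0.4]
    - [0,0,0,0,0,-6.73,-0.4]
    - [0,0,0,0,0,-6.73,-0.4]
    - [0,0,0,0,0,-6.73,-0.4]
    - [0,0,0,0,0,-6.73,-0.4]
    - [0,0,0,0,0,-6.73,-0.4]
    - [0,0,0,0,0,-6.73,-0.4]
    - [1.3,2,2,0,0,0,-0.4]
    - [1.3,2,2,0,0,0,-0.4]
    - [1.4,2.2,2,0,0,0,-0.4]
    - [0,0,1.5,0,0,0,-0.4]
    - [0,0,0,0,0,0,-0.4]

```text
time: 7.1
tool_pos: [0.449, -0.364, 0.0824]
tool_rot: [0.272, 0.211, 0.932, -0.118]
contact_force: [-0.3, 1.0, -0.3]
gripper_width: 0.3
grasp_force: 0.0
```

```bash
sed -i 's/^for c in(.07,.021):/for c in(.022,):/' fit2.py; python3 fit2.py | tail -3; python3 - <<'E'
from h import *
from plant import manip
f=manip.grab_frame("wrist");cv2.imwrite("pics/w5.png",f["img"]);print(manip.state()["gripper_width"])
E
```

```text
rot [ 9.000e-01  3.000e-02 -1.799e+02] rows>= 25.338234458368934 trans(after) cm [0.47 0.29 5.35] j [-0.87 -0.18  2.22  0.27  0.53 -2.19] F [-0.3  1.  -0.3] t 7.1
rot [ 0.02 -0.57  0.1 ] rows>= 0.08075645788362636 trans(after) cm [-0.47 -0.29  5.35] j [-0.87 -0.18  2.22  0.27  0.53 -2.19] F [-0.3  1.  -0.3] t 7.1
tool y in disp [ 0.14868139 -0.98338975  0.10410783]
0.30185530352318546
```

View pics/w5.png

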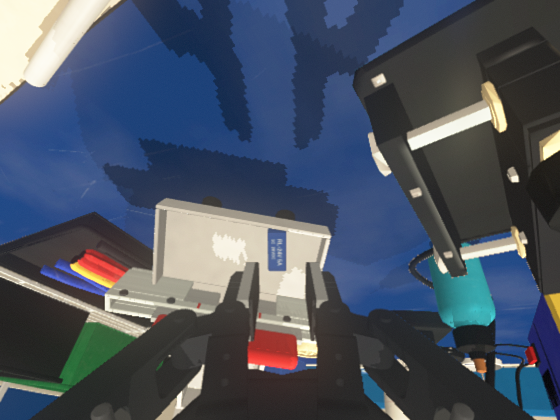

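move_arm:
  rows:
    - [-0.6,-0.29,1,0,0,0,-0.4]
    - [0,0,1.5,0,0,0,-0.4]
    - [0,0,1.5,0,0,0,-0.4]
    - [0,0,1.35,0,0,0,-0.4]
    - [0,0,0,0,0,0,-0.4]
    - [0,0,0,0,0,0,-1]
    - [0,0,0,0,0,0,-1]
    - [0,0,0,0,0,0,-1]
    - [0,0,0,0,0,0,-1]
    - [0,0,0,0,0,0,-1]

```text
time: 7.98
tool_pos: [0.478, -0.3908, 0.0498]
tool_rot: [0.276, 0.211, 0.93, -0.121]
contact_force: [0.9, -0.8, -0.5]
gripper_width: 0.124
grasp_force: 60.0
```

move_arm:
  rows:
    - [0,0,0,0,0,0,-0.4]
    - [0,0,0,0,0,0,-0.4]
    - [0,0,0,0,0,0,-0.4]
    - [0,0,0,0,0,0,-0.4]
    - [0,0,-2,0,0,0,-0.4]
    - [0,0,-4,0,0,0,-0.4]
    - [0,0,-4,0,0,0,-0.4]
    - [-3,0,-4,0,0,0,-0.4]
    - [-3,0,-4,0,0,0,-0.4]
    - [0,0,0,0,0,0,-0.4]
    - [0,0,0,0,0,0,-0.4]

```text
time: 8.9
tool_pos: [0.4404, -0.3513, 0.219]
tool_rot: [0.279, 0.21, 0.929, -0.124]
contact_force: [0.8, 0.8, -0.4]
gripper_width: 0.3
grasp_force: 0.0
```

```bash
python3 - <<'E'
from h import *
from plant import manip
import pickle
f=manip.grab_frame("wrist");pickle.dump(f,open("w6.pkl","wb"));cv2.imwrite("pics/w6.png",f["img"])
print(manip.state()["tool_pos"])
l=np.radians(22);rel([.36,.16,.27],toolR([np.sin(l),0,-np.cos(l)],[0,1,0]))
E
```

```text
[ 0.43944218 -0.35034029  0.21541737]
rot [-18.53  10.92 -21.29] rows>= 2.9985188441704325 trans(after) cm [ 5.32 51.03 -8.04] j [-0.87 -0.44  2.17  0.18  0.81 -2.08] F [ 0.  -0.1 -0.3] t 8.95
```

move_arm:
  rows:
    - [0,0,0,-4.63,2.73,-5.32,-0.4]
    - [0,0,0,-4.63,2.73,-5.32,-0.4]
    - [0,0,0,-4.63,2.73,-5.32,-0.4]
    - [0,0,0,-4.63,2.73,-5.32,-0.4]
    - [2.66,0,-4,0,0,0,-0.4]
    - [2.66,0,-4,0,0,0,-0.4]
    - [0,3.9,0,0,0,0,-0.4]
    - [0,3.9,0,0,0,0,-0.4]
    - [0,3.9,0,0,0,0,-0.4]
    - [0,3.9,0,0,0,0,-0.4]
    - [0,3.9,0,0,0,0,-0.4]
    - [0,3.9,0,0,0,0,-0.4]
    - [0,3.9,0,0,0,0,-0.4]
    - [0,3.9,0,0,0,0,-0.4]
    - [0,3.9,0,0,0,0,-0.4]
    - [0,3.9,0,0,0,0,-0.4]
    - [0,3.9,0,0,0,0,-0.4]
    - [0,3.9,0,0,0,0,-0.4]
    - [0,3.9,0,0,0,0,-0.4]
    - [0,0.3,0,0,0,0,0]

```text
time: 10.62
tool_pos: [0.3805, 0.1683, 0.2538]
tool_rot: [0.192, 0.006, 0.981, -0.004]
contact_force: [-0.4, 0.1, -0.4]
gripper_width: 0.427
grasp_force: 0.0
```

```bash
python3 - <<'E'
from h import *
from plant import manip
import pickle
f=manip.grab_frame("wrist");pickle.dump(f,open("w7.pkl","wb"))
g=pickle.load(open("w6.pkl","rb"))
cv2.imwrite("pics/w7.png",np.vstack([cv2.resize(f["img"],(560,420)),cv2.resize(g["img"][150:285],(560,135))]))
l=np.radians(22);rel([.36,.16,.27],toolR([np.sin(l),0,-np.cos(l)],[0,1,0]))
E
```

```text
rot [-0.74  0.12 -0.65] rows>= 0.103857088003906 trans(after) cm [ 1.33 -0.59 -2.29] j [ 0.31 -0.76  2.26 -0.13  1.28 -1.23] F [-1.  -0.3 -1. ] t 10.6667
```

View pics/w7.png

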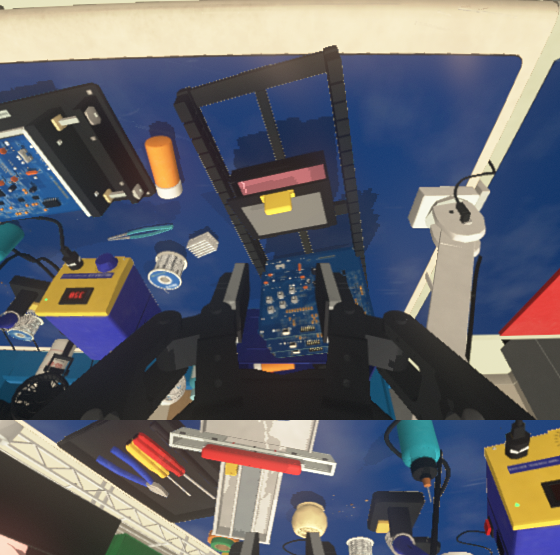

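```bash
python3 - <<'E'
from h import *
import pickle
d=pickle.load(open("f0.pkl","rb"));d["wrist"]=pickle.load(open("w7.pkl","rb"))
print("wcam",-d["wrist"]["R"].T@d["wrist"]["t"])
B={"wrist":(220,140,120,110),"side":(170,255,75,75),"scene":(190,175,50,32)}
for n,(x,y,w,h) in B.items():
    K=4;im=cv2.resize(d[n]["img"][y:y+h,x:x+w],None,fx=K,fy=K,interpolation=cv2.INTER_CUBIC);H=cv2.cvtColor(im,cv2.COLOR_BGR2HSV)
    for c,k in (("pink",cv2.inRange(H,(165,70,90),(180,255,255))|cv2.inRange(H,(0,70,90),(6,200,255))),("yel",cv2.inRange(H,(20,130,110),(35,255,255))),("gray",cv2.inRange(H,(0,0,75),(180,45,200)))):
        cs=cv2.findContours(k,cv2.RETR_EXTERNAL,cv2.CHAIN_APPROX_NONE)[0]
        if not cs:continue
        q=max(cs,key=cv2.contourArea);q=cv2.convexHull(q);a=cv2.approxPolyDP(q,5 if c!="yel" else 3,True)[:,0]
        print(n,c,cv2.contourArea(q)/K/K,((a+.5)/K-.5+[x,y]).round(1).tolist())
E
```

```text
wcam [0.25700098 0.17046486 0.33710318]
wrist pink 1303.9375 [[325.6, 176.6], [323.1, 178.6], [244.9, 194.9], [241.9, 193.6], [237.1, 183.4], [240.9, 180.6], [323.1, 163.9]]
wrist yel 665.15625 [[293.4, 189.6], [294.9, 195.6], [290.1, 210.1], [269.9, 214.4], [266.4, 214.1], [264.6, 212.1], [259.4, 197.6], [259.9, 195.4], [287.1, 189.4]]
wrist gray 2483.46875 [[326.9, 222.4], [258.6, 235.4], [240.6, 207.4], [319.4, 191.4]]
side pink 777.5625 [[235.6, 288.9], [223.6, 315.4], [182.6, 309.4], [183.4, 307.6], [229.1, 287.4]]
side yel 207.0 [[227.9, 266.9], [229.4, 267.6], [232.9, 276.1], [228.1, 286.9], [226.4, 288.1], [221.4, 288.6], [220.1, 274.9], [222.1, 269.4], [225.4, 267.1]]
side gray 875.28125 [[220.9, 269.6], [219.6, 290.1], [215.4, 297.4], [180.4, 301.4], [196.6, 273.9]]
scene pink 215.625 [[199.1, 198.6], [206.1, 192.6], [228.9, 196.6], [220.1, 203.9]]
scene yel 93.09375 [[210.6, 183.9], [211.6, 191.4], [209.1, 192.1], [199.9, 189.6], [202.1, 182.6], [207.1, 182.4]]
scene gray 90.625 [[211.1, 187.4], [213.1, 185.6], [230.4, 189.6], [218.9, 192.9], [212.6, 191.4]]
```

```bash
cat > case.py <<'E'
from h import *
import pickle,itertools
d=pickle.load(open("f0.pkl","rb"));S,T=d["scene"],d["side"];W=pickle.load(open("w7.pkl","rb"))
def lidp(q,r,y,h): # r from hinge, h above lid underside
    p=q[4];X=np.array([.048-r*np.cos(p)+h*np.sin(p),y,.028+r*np.sin(p)+h*np.cos(p)]);return place(X,q[0],q[1],q[2],q[3])
bb={id(W):(259.6,294.6,189.6,214.2),id(T):(220.3,232.7,267.1,288.4),id(S):(200,211.4,182.6,191.9)}
def r(q):
    r1,r2,hw,yb=q[5:9];e=[]
    g=lambda f,X,o:e.extend(proj(f,X)[0]-o)
    g(W,lidp(q,r1,-hw,.006),[258.6,235.4]);g(W,lidp(q,r1,hw,.006),[326.9,222.4])
    g(W,lidp(q,r2,-hw,.006),[240.6,207.4]);g(W,lidp(q,r2,hw,.006),[319.4,191.4])
    g(T,lidp(q,r1,hw,.006),[180.4,301.4]);g(T,lidp(q,r1,-hw,.006),[196.6,273.9]);g(T,lidp(q,r2,hw,.006),[215.4,297.4])
    g(W,place(np.array([-.045,yb,.028]),*q[:4]),[323.1,163.9]);g(W,place(np.array([-.045,-yb,.028]),*q[:4]),[238,181.5])
    box=np.array([lidp(q,.092+a,b,.018+c) for a,b,c in itertools.product((-.005,.005),(-.015,.015),(-.012,.012))])
    for f in(W,T,S):
        p=proj(f,box);e.extend(np.array([p[:,0].min(),p[:,0].max(),p[:,1].min(),p[:,1].max()])-bb[id(f)])
    return np.concatenate([np.array(e),[(yb-.055)*1000]])
for z in(None,0.,.01):
    o=least_squares(lambda q:r(q) if z is None else np.append(r(q),(q[2]-z)*1e5),[.5,.16,.005,.18,.3,.01,.085,.05,.055],x_scale=.01,loss='soft_l1');q=o.x
    print(o.cost,q.round(4),r(q).round(1).tolist());print("tab",lidp(q,.092,0,.018),"hinge",lidp(q,0,0,0))
E
python3 case.py
```

```text
14.986076930006822 [0.4905 0.1703 0.0153 0.2324 0.2651 0.0106 0.0798 0.0468 0.0547] [0.3, -0.9, -0.1, 0.2, 0.7, -1.2, 0.6, -0.5, -0.8, 0.2, 0.6, 0.1, -0.8, 0.3, -0.9, 0.0, -5.2, 1.1, 3.4, -1.7, -2.6, 0.7, -0.7, 0.4, -0.4, -1.2, 0.8, -0.5, -0.9, -0.9, -0.3]
tab [0.45541162 0.16201062 0.08476354] hinge [0.53722133 0.18137616 0.04328887]
51.127566049877046 [0.4976 0.1701 0.     0.2348 0.3602 0.0151 0.0858 0.0478 0.055 ] [-0.2, -5.2, -1.3, -4.4, 0.2, -1.3, -0.1, -0.8, -1.8, 5.5, -0.3, 4.6, -2.6, 2.6, -2.6, -1.6, -3.3, -1.0, 4.6, -1.2, 1.5, 4.0, -6.6, -4.5, 1.8, 1.0, 3.4, 2.4, 0.1, -0.1, 0.0]
tab [0.46671984 0.16274656 0.07727345] hinge [0.54428253 0.18129891 0.02800034]
21.439419401901088 [0.4929 0.1699 0.01   0.2245 0.3003 0.0106 0.082  0.047  0.0549] [-0.1, -2.1, -0.9, -0.7, 0.3, -1.6, 0.3, -0.4, -1.9, 1.9, -0.0, 1.7, -1.5, 1.0, -1.3, -0.4, -4.7, -0.0, 3.8, -1.6, -1.1, 1.9, -2.7, -1.2, 0.2, -0.5, 1.7, 0.5, -0.6, -0.6, -0.1]
tab [0.45917966 0.16222845 0.08241036] hinge [0.539666   0.18060475 0.03800021]
```

```bash
cat > lid.py <<'E'
from h import *
q=np.array([.4905,.1703,.0153,.2324,.2651])
def lidp(p,r,y,h):
    X=np.array([.048-r*np.cos(p)+h*np.sin(p),y,.028+r*np.sin(p)+h*np.cos(p)]);return place(X,*q[:4])
def LR(L):
    c=Ro.from_euler('z',q[3]);l=np.radians(L);return toolR(c.apply([np.sin(l),0,-np.cos(l)]),c.apply([0,1,0]))
def tcp(p,R,h=.022,b=.009):return lidp(p,.092,0,h)-b*R.apply([0,0,1])
E
python3 - <<'E'
from lid import *
import pickle
d=pickle.load(open("f0.pkl","rb"));print("card",tri([d["scene"],d["side"]],[[238,145],[122,232]]))
R=LR(28);p0=q[4]
rel(tcp(p0,R)-.06*R.apply([0,0,1]),R)
ph=np.linspace(p0,1.27,13);X=np.array([tcp(p,R) for p in ph]);print(X[[0,-1]]);print((R.inv().apply(np.diff(X,axis=0))*100).round(2).tolist())
E
```

```text
card (array([0.64961857, 0.20607296, 0.15613663]), np.float64(0.7498203754158794))
rot [ -6.41  -5.9  -12.67] rows>= 1.7851158842772377 trans(after) cm [ 1.34 -2.09 11.09] j [ 0.31 -0.76  2.26 -0.13  1.28 -1.23] F [-1.  -0.3 -1. ] t 10.6667
[[0.45230789 0.16126083 0.09658252]
 [0.52702022 0.17894347 0.14563399]]
[[-0.68, 0.0, -0.41], [-0.71, -0.0, -0.35], [-0.74, 0.0, -0.29], [-0.76, 0.0, -0.23], [-0.78, -0.0, -0.16], [-0.79, 0.0, -0.1], [-0.79, -0.0, -0.03], [-0.79, -0.0, 0.04], [-0.79, 0.0, 0.1], [-0.77, 0.0, 0.17], [-0.76, 0.0, 0.23], [-0.74, -0.0, 0.29]]
```

move_arm:
  rows:
    - [0,0,0,-3.2,-2.95,-6.33,0.3]
    - [0,0,0,-3.2,-2.95,-6.33,0.3]
    - [0.34,-0.53,2.77,0,0,0,0.3]
    - [0.34,-0.52,2.77,0,0,0,0.3]
    - [0.33,-0.52,2.77,0,0,0,0.3]
    - [0.33,-0.52,2.77,0,0,0,0.3]
    - [0,0,0,0,0,0,0.3]
    - [0,0,0,0,0,0,0.3]

```text
time: 11.33
tool_pos: [0.4249, 0.1477, 0.1492]
tool_rot: [0.237, -0.098, 0.966, 0.024]
contact_force: [0.3, -0.0, 1.2]
gripper_width: 0.652
grasp_force: 0.0
```

```bash
python3 - <<'E'
from lid import *
from plant import manip
f=manip.grab_frame("wrist");im=f["img"]
H=cv2.cvtColor(im,cv2.COLOR_BGR2HSV);k=cv2.inRange(H,(20,130,110),(35,255,255));k[:,:180]=0;k[:,400:]=0
n,l,st,ce=cv2.connectedComponentsWithStats(k)
for i in range(1,n):
    if st[i,4]>150:print(st[i],ce[i])
import itertools
B=np.array([lidp(q[4],.092+a,b,.018+c) for a,b,c in itertools.product((-.005,.005),(-.015,.015),(-.012,.012))]);p=proj(f,B);print("pred",p.min(0),p.max(0))
R=LR(28);rel(tcp(q[4],R),R)
print("tcp px",proj(f,manip.state()["tool_pos"]),"tab in tool mm",(Ro.from_quat(manip.state()["tool_rot"],scalar_first=True).inv().apply(lidp(q[4],.092,0,.018)-manip.state()["tool_pos"])*1000).round(1))
cv2.imwrite("pics/w8.png",im)
E
```

```text
[ 265  219   53   35 1458] [291.20027435 235.48834019]
pred [271.62793435 216.96777991] [315.11135666 253.71268552]
rot [-0.78 -0.17 -1.49] rows>= 0.210368040648893 trans(after) cm [0.08 0.65 6.22] j [ 0.16 -0.67  2.4   0.03  0.93 -1.63] F [ 0.3 -0.3  0.2] t 11.3833
tcp px [[282.93648735 299.69469305]] tab in tool mm [ 3.4  7.4 74. ]
```

move_arm:
  rows:
    - [0.08,0.52,1.2,-0.78,-0.17,-1.49,0.3]
    - [0,0,1.5,0,0,0,0.3]
    - [0,0,1.5,0,0,0,0.3]
    - [0,0,1.2,0,0,0,0.3]
    - [0,0,0.8,0,0,0,0.3]
    - [0,0,0,0,0,0,0.3]

```text
time: 11.88
tool_pos: [0.4534, 0.1611, 0.0982]
tool_rot: [0.241, -0.114, 0.963, 0.028]
contact_force: [-0.8, -0.0, 0.6]
gripper_width: 0.652
grasp_force: 0.0
```

```bash
python3 - <<'E'
from lid import *
from plant import manip
f=manip.grab_frame("wrist");im=f["img"]
cv2.imwrite("pics/w9.png",im)
R=LR(28);rel(tcp(q[4],R),R)
H=cv2.cvtColor(im,cv2.COLOR_BGR2HSV);k=cv2.inRange(H,(20,130,110),(35,255,255));k[:,:180]=0;k[:,400:]=0
n,l,st,ce=cv2.connectedComponentsWithStats(k)
for i in range(1,n):
    if st[i,4]>150:print(st[i],ce[i])
import itertools
B=np.array([lidp(q[4],.092+a,b,.018+c) for a,b,c in itertools.product((-.005,.005),(-.015,.015),(-.012,.012))]);p=proj(f,B);print("pred",p.min(0),p.max(0))
E
```

```text
rot [0.05 0.2  0.11] rows>= 0.028348030909098484 trans(after) cm [0.22 0.04 0.15] j [ 0.17 -0.47  2.37  0.04  0.75 -1.66] F [0.  0.3 0.6] t 11.9333
[ 246  251   71   47 2722] [280.69213813 272.72042616]
pred [252.83678222 247.65498585] [313.39930654 297.37429217]
```

View pics/w9.png

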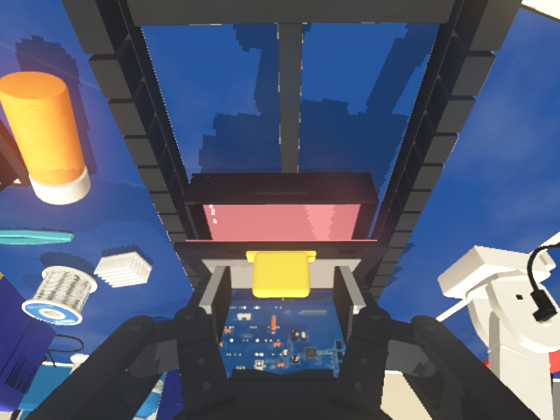

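move_arm:
  rows:
    - [0.1,0,0,0,0,0,-0.1]
    - [0,0,0,0,0,0,-0.4]
    - [0,0,0,0,0,0,-1]
    - [0,0,0,0,0,0,-1]
    - [0,0,0,0,0,0,-1]
    - [0,0,0,0,0,0,-1]

```text
time: 12.43
tool_pos: [0.4523, 0.1604, 0.0984]
tool_rot: [0.242, -0.114, 0.963, 0.028]
contact_force: [-6.7, -5.2, 5.6]
gripper_width: 0.329
grasp_force: 58.9
```

move_arm:
  rows:
    - [-0.34,0,-0.21,0,0,0,-1]
    - [-0.34,0,-0.2,0,0,0,-1]
    - [-0.36,0,-0.18,0,0,0,-1]
    - [-0.35,0,-0.17,0,0,0,-1]
    - [-0.37,0,-0.15,0,0,0,-1]
    - [-0.37,0,-0.14,0,0,0,-1]

```text
time: 12.93
tool_pos: [0.4644, 0.1633, 0.1149]
tool_rot: [0.24, -0.113, 0.964, 0.028]
contact_force: [7.0, -2.5, -11.2]
gripper_width: 0.33
grasp_force: 59.9
```

move_arm:
  rows:
    - [-0.38,0,-0.12,0,0,0,-1]
    - [-0.38,0,-0.11,0,0,0,-1]
    - [-0.39,0,-0.08,0,0,0,-1]
    - [-0.39,0,-0.08,0,0,0,-1]
    - [-0.4,0,-0.05,0,0,0,-1]
    - [-0.39,0,-0.05,0,0,0,-1]
    - [-0.4,0,-0.02,0,0,0,-1]
    - [-0.39,0,-0.01,0,0,0,-1]
    - [-0.4,0,0.02,0,0,0,-1]
    - [-0.39,0,0.02,0,0,0,-1]

```text
time: 13.77
tool_pos: [0.4964, 0.1711, 0.1383]
tool_rot: [0.24, -0.114, 0.964, 0.028]
contact_force: [0.5, -5.4, -6.1]
gripper_width: 0.323
grasp_force: 59.4
```

move_arm:
  rows:
    - [-0.4,0,0.05,0,0,0,-1]
    - [-0.39,0,0.05,0,0,0,-1]
    - [-0.39,0,0.08,0,0,0,-1]
    - [-0.38,0,0.09,0,0,0,-1]
    - [-0.38,0,0.11,0,0,0,-1]
    - [-0.38,0,0.12,0,0,0,-1]
    - [-0.37,0,0.14,0,0,0,-1]
    - [-0.37,0,0.15,0,0,0,-1]
    - [0,0,0,0,0,0,-1]

```text
time: 14.52
tool_pos: [0.5278, 0.1787, 0.1478]
tool_rot: [0.242, -0.113, 0.963, 0.028]
contact_force: [-1.4, -4.4, -1.1]
gripper_width: 0.309
grasp_force: 59.5
```

```bash
python3 - <<'E'
from lid import *
R=LR(28)
for p in(1.15,1.27):rel(tcp(p,R),R)
E
```

```text
rot [0.03 0.21 0.06] rows>= 0.029383386094852956 trans(after) cm [ 1.22  0.04 -0.24] j [ 0.18 -0.31  2.17  0.03  0.79 -1.64] F [-1.4 -4.4 -1.1] t 14.5167
rot [0.03 0.21 0.06] rows>= 0.029383386094852956 trans(after) cm [0.16 0.04 0.16] j [ 0.18 -0.31  2.17  0.03  0.79 -1.64] F [-1.4 -4.4 -1.1] t 14.5167
```

move_arm:
  rows:
    - [0,0,0,0,0,0,0.1]
    - [0,0,0,0,0,0,0.1]
    - [0,0,0,0,0,0,0.1]
    - [0,0,-2,0,0,0,0.1]
    - [0,0,-3,0,0,0,0.1]
    - [0,0,-4,0,0,0,-0.4]
    - [0,0,-4,0,0,0,-0.4]
    - [0,0,0,0,0,0,-0.4]
    - [0,0,0,0,0,0,-0.4]

```text
time: 15.27
tool_pos: [0.4682, 0.1652, 0.2668]
tool_rot: [0.246, -0.114, 0.962, 0.029]
contact_force: [0.1, -0.4, -0.5]
gripper_width: 0.3
grasp_force: 0.0
```

```bash
cat > seelid.py <<'E'
from lid import *
from plant import manip
import itertools
def blob(f,x0=180,x1=420):
    H=cv2.cvtColor(f["img"],cv2.COLOR_BGR2HSV);k=cv2.inRange(H,(20,130,110),(35,255,255));k[:,:x0]=0;k[:,x1:]=0
    n,l,st,ce=cv2.connectedComponentsWithStats(k)
    return [(st[i].tolist(),ce[i].round(1).tolist()) for i in range(1,n) if st[i,4]>100]
f=manip.grab_frame("wrist");print(blob(f))
for p in np.arange(-.0,1.6,.1):
    B=np.array([lidp(p,.092+a,b,.018+c) for a,b,c in itertools.product((-.005,.005),(-.015,.015),(-.012,.012))]);v=proj(f,B)
    print(round(p,2),np.r_[v.min(0),v.max(0)-v.min(0)].round(0))
E
python3 seelid.py; python3 - <<'E'
from h import *
q=[.5041,-.4383,-.6284];phi=np.radians(10.46)
R=dispR(q[2])*Ro.from_euler('z',-phi-np.pi/2)
rel(place(D(-.048,.0258,.17),q[0],q[1],0,q[2]),R)
E
```

```text
[([260, 173, 43, 26, 864], [280.9, 185.2])]
-0.0 [265.  66.  34.  22.]
0.1 [264.  71.  35.  25.]
0.2 [264.  77.  35.  27.]
0.3 [264.  85.  36.  29.]
0.4 [264.  94.  36.  30.]
0.5 [264. 104.  36.  31.]
0.6 [264. 115.  36.  31.]
0.7 [264. 126.  35.  31.]
0.8 [264. 137.  35.  30.]
0.9 [264. 149.  35.  28.]
1.0 [265. 159.  34.  28.]
1.1 [265. 169.  34.  28.]
1.2 [265. 178.  33.  28.]
1.3 [265. 186.  33.  27.]
1.4 [266. 194.  32.  26.]
1.5 [266. 201.  31.  24.]
rot [26.22 -3.76 31.85] rows>= 4.485888022720416 trans(after) cm [ -6.3  -45.98  22.37] j [ 0.17 -0.61  2.18  0.03  1.08 -1.64] F [ 0.   0.8 -0.2] t 15.3167
```

move_arm:
  rows:
    - [0,0,0,5.24,-0.75,6.37,-0.4]
    - [0,0,0,5.24,-0.75,6.37,-0.4]
    - [0,0,0,5.24,-0.75,6.37,-0.4]
    - [0,0,0,5.24,-0.75,6.37,-0.4]
    - [0,0,0,5.24,-0.75,6.37,-0.4]
    - [-0.485,-3.54,1.72,0,0,0,-0.4]
    - [-0.485,-3.54,1.72,0,0,0,-0.4]
    - [-0.485,-3.54,1.72,0,0,0,-0.4]
    - [-0.485,-3.54,1.72,0,0,0,-0.4]
    - [-0.485,-3.54,1.72,0,0,0,-0.4]
    - [-0.485,-3.54,1.72,0,0,0,-0.4]
    - [-0.485,-3.54,1.72,0,0,0,-0.4]
    - [-0.485,-3.54,1.72,0,0,0,-0.4]
    - [-0.485,-3.54,1.72,0,0,0,-0.4]
    - [-0.485,-3.54,1.72,0,0,0,-0.4]
    - [-0.485,-3.54,1.72,0,0,0,-0.4]
    - [-0.485,-3.54,1.72,0,0,0,-0.4]
    - [-0.485,-3.54,1.72,0,0,0,-0.4]
    - [0,0,0,0,0,0,-0.4]
    - [0,0,0,0,0,0,-0.4]

```text
time: 16.98
tool_pos: [0.472, -0.34, 0.147]
tool_rot: [0.267, 0.151, 0.948, -0.09]
contact_force: [-0.7, 0.9, -0.4]
gripper_width: 0.295
grasp_force: 0.0
```

```bash
cat > seerel.py <<'E'
from h import *
from plant import manip
q=[.5041,-.4383,-.6284];phi=np.radians(10.46)
f=manip.grab_frame("wrist");im=f["img"];cv2.imwrite("pics/w10.png",im)
pr=lambda P:proj(f,place(np.array(P),q[0],q[1],0,q[2]))
tr=pr([D(-.064,.054,.0),D(-.064,-.054,0),D(-.012,-.054,0),D(-.012,.054,0)])
mk=np.zeros(im.shape[:2],np.uint8);cv2.fillPoly(mk,[tr.astype(np.int32)],255)
H=cv2.cvtColor(im,cv2.COLOR_BGR2HSV);k=cv2.inRange(H,(100,110,50),(128,255,255))&mk
n,l,st,ce=cv2.connectedComponentsWithStats(k);i=1+st[1:,4].argmax()
pts=np.argwhere(l==i)[:,::-1].astype(np.float32);print(st[i],ce[i],cv2.minAreaRect(pts),"tray",tr.round(0).tolist())
def ab(c,h=.016):return least_squares(lambda x:proj(f,place(D(x[0],x[1],h),q[0],q[1],0,q[2]))[0]-c,[-.05,.02]).x
bx=cv2.boxPoints(cv2.minAreaRect(pts));P=np.array([ab(c,.013) for c in bx]);print("box ab mm",(P*1000).round(1).tolist(),P.mean(0)*1000)
R=dispR(q[2])*Ro.from_euler('z',-phi-np.pi/2)
rel(place(D(-.048,.0258,.022),q[0],q[1],0,q[2]),R)
print("predicted old relay px",pr([D(-.0498,.0258,.016)]))
E
python3 seerel.py
```

```text
[237 180   5   7  19] [239.63157895 182.84210526] ((240.25003051757812, 182.75001525878906), (4.242640495300293, 4.949747085571289), 45.0) tray [[278.0, 160.0], [148.0, 123.0], [138.0, 185.0], [261.0, 216.0]]
box ab mm [[-38.5, 25.9], [-42.0, 28.0], [-40.3, 30.9], [-36.7, 28.9]] [-39.36587893  28.41697693]
rot [ 4.93 -1.37  6.18] rows>= 0.870899167845433 trans(after) cm [ 4.02 -2.93 10.48] j [-0.83 -0.27  2.16  0.28  0.73 -2.25] F [0.3 0.1 0.4] t 17.0333
predicted old relay px [[240.06636217 170.16669526]]
```

```bash
python3 - <<'E'
import cv2,numpy as np
im=cv2.imread("pics/w10.png");H=cv2.cvtColor(im,cv2.COLOR_BGR2HSV)
for v in range(150,216,6):print(v,[tuple(int(a) for a in H[v,u]) for u in range(216,280,8)])
E
```

```text
150 [(22, 34, 226), (23, 33, 223), (112, 107, 148), (112, 72, 124), (21, 31, 230), (21, 34, 233), (113, 38, 113), (112, 77, 103)]
156 [(22, 34, 225), (23, 33, 225), (110, 66, 170), (111, 97, 161), (23, 16, 250), (24, 16, 250), (24, 20, 248), (24, 10, 255)]
162 [(23, 32, 226), (22, 34, 224), (111, 100, 156), (112, 101, 157), (22, 15, 250), (23, 16, 250), (24, 15, 250), (22, 15, 251)]
168 [(23, 33, 227), (22, 34, 226), (109, 44, 179), (113, 98, 158), (22, 15, 250), (23, 16, 250), (23, 16, 251), (23, 16, 250)]
174 [(23, 33, 225), (23, 34, 226), (111, 53, 173), (111, 108, 170), (23, 17, 250), (23, 16, 250), (23, 16, 251), (23, 16, 250)]
180 [(22, 35, 225), (22, 34, 227), (113, 99, 155), (112, 108, 173), (23, 17, 249), (21, 17, 250), (21, 16, 250), (19, 23, 240)]
186 [(22, 36, 226), (23, 36, 227), (117, 43, 155), (112, 110, 174), (23, 17, 250), (21, 17, 250), (22, 18, 249), (23, 34, 226)]
192 [(21, 35, 226), (21, 35, 228), (22, 18, 250), (23, 18, 249), (23, 18, 249), (21, 19, 249), (22, 20, 248), (19, 38, 194)]
198 [(21, 35, 225), (22, 34, 225), (22, 19, 249), (21, 20, 249), (23, 18, 249), (23, 19, 248), (22, 20, 248), (19, 40, 192)]
204 [(21, 36, 225), (21, 34, 227), (23, 35, 225), (21, 21, 248), (22, 20, 248), (22, 19, 249), (22, 20, 247), (21, 22, 247)]
210 [(21, 36, 226), (22, 35, 226), (21, 36, 226), (21, 35, 225), (23, 21, 246), (22, 20, 247), (21, 35, 226), (14, 22, 198)]
```

Pale blue; lower the saturation threshold and find the true box.

```bash
sed -i 's/(100,110,50),(128,255,255))&mk/(100,40,100),(128,255,200))\&mk/; s/D(-.064,/D(-.062,/g' seerel.py; sed -i "s/^print(\"predicted.*/m=P.mean(0);e=max((P[1]-P[0],P[2]-P[1]),key=np.linalg.norm);e=e*np.sign(e[0]);print('long deg',np.degrees(np.arctan2(e[1],e[0])),[np.linalg.norm(P[1]-P[0])*1000,np.linalg.norm(P[2]-P[1])*1000])/" seerel.py; python3 seerel.py
```

```text
[226 148  18  38 545] [233.92110092 166.82201835] ((233.9952850341797, 166.56863403320312), (16.099689483642578, 36.63711166381836), 3.945185899734497) tray [[276.0, 161.0], [146.0, 124.0], [137.0, 184.0], [260.0, 215.0]]
box ab mm [[-34.0, 17.9], [-63.0, 13.0], [-65.7, 25.3], [-36.6, 30.7]] [-49.81170167  21.71513688]
rot [ 4.93 -1.27  6.27] rows>= 0.8833634797830912 trans(after) cm [ 4.09 -3.   10.56] j [-0.83 -0.27  2.16  0.28  0.73 -2.25] F [-0.  -0.   0.3] t 17.0833
long deg 9.478362559299205 [np.float64(29.445988304389214), np.float64(12.590435217823678)]
```

```bash
python3 - <<'E'
from h import *
q=[.5041,-.4383,-.6284]
X=Ro.from_euler('z',-q[2]).apply(np.array([.478,-.3908,.0498])-[q[0],q[1],0])-[0,0,.052]
print(X@U,X[1],X@N)
phi=np.radians(10)
rel([.478,-.3908,.0495],dispR(q[2])*Ro.from_euler('z',-phi-np.pi/2))
E
```

```text
-0.041430646422754916 0.02308311721346548 0.026324346842838933
rot [ 4.93 -1.29  6.73] rows>= 0.9481095414523044 trans(after) cm [ 3.48 -3.41 10.15] j [-0.83 -0.27  2.16  0.28  0.73 -2.25] F [-0.  -0.   0.3] t 17.0833
```

```bash
cat > tgt.py <<'E'
from h import *
q=[.5041,-.4383,-.6284]
rel(place(D(-.047,.0223,.022),q[0],q[1],0,q[2]),dispR(q[2])*Ro.from_euler('z',-np.radians(9.8)-np.pi/2))
E
python3 tgt.py
```

```text
rot [ 4.92 -1.3   6.93] rows>= 0.9762600005679324 trans(after) cm [ 4.01 -3.41 10.56] j [-0.83 -0.27  2.16  0.28  0.73 -2.25] F [-0.  -0.   0.3] t 17.0833
```

move_arm:
  rows:
    - [0,0,0,2.46,-0.65,3.47,-0.4]
    - [0,0,0,2.46,-0.65,3.46,-0.4]
    - [2,-1.7,1.5,0,0,0,-0.4]
    - [2,-1.7,1.5,0,0,0,-0.4]
    - [0,0,2,0,0,0,-0.4]
    - [0,0,1.5,0,0,0,-0.4]
    - [0,0,0,0,0,0,-0.4]
    - [0,0,0,0,0,0,-0.4]

```text
time: 17.75
tool_pos: [0.4581, -0.3759, 0.0779]
tool_rot: [0.278, 0.215, 0.929, -0.117]
contact_force: [0.1, 0.1, 0.0]
gripper_width: 0.299
grasp_force: 0.0
```

```bash
python3 seerel.py; python3 tgt.py
```

```text
[270 221  20  46 771] [279.69779507 243.92088197] ((279.5, 243.5), (45.0, 19.0), 90.0) tray [[329.0, 227.0], [171.0, 201.0], [167.0, 266.0], [314.0, 289.0]]
box ab mm [[-64.0, 13.2], [-66.1, 25.1], [-34.5, 30.9], [-32.3, 18.3]] [-49.2388204   21.88863466]
rot [-0.02  0.21 -0.54] rows>= 0.0761851638109512 trans(after) cm [0.28 0.33 4.21] j [-0.88 -0.14  2.19  0.3   0.51 -2.21] F [-0.3  0.1 -0.2] t 17.8
long deg 10.378348742262364 [np.float64(12.023555281660565), np.float64(32.07560999983699)]
rot [-0.02  0.21  0.12] rows>= 0.0293714554919809 trans(after) cm [ 0.24 -0.04  4.21] j [-0.88 -0.14  2.19  0.3   0.51 -2.21] F [-0.3  0.1 -0.2] t 17.8
```

move_arm:
  rows:
    - [0.2,0,1.4,0,0,0,-0.4]
    - [0,0,1.4,0,0,0,-0.4]
    - [0,0,1.4,0,0,0,-0.4]
    - [0,0,0,0,0,0,-0.4]
    - [0,0,0,0,0,0,-0.4]
    - [0,0,0,0,0,0,-1]
    - [0,0,0,0,0,0,-1]
    - [0,0,0,0,0,0,-1]
    - [0,0,0,0,0,0,-1]
    - [0,0,0,0,0,0,-1]

```text
time: 18.63
tool_pos: [0.4768, -0.3913, 0.0454]
tool_rot: [0.28, 0.215, 0.928, -0.119]
contact_force: [-5.1, 5.2, 9.4]
gripper_width: 0.128
grasp_force: 62.9
```

```bash
python3 tgt.py
```

```text
rot [-0.09  0.35  0.08] rows>= 0.049913054162313834 trans(after) cm [0.24 0.08 0.12] j [-0.87 -0.01  2.14  0.34  0.42 -2.25] F [-5.1  5.2  9.4] t 18.6333
```

move_arm:
  rows:
    - [0,0,-1,0,0,0,-1]
    - [0,0,-2,0,0,0,-1]
    - [0,0,-3,0,0,0,-1]
    - [-1,0,-4,0,0,0,-1]
    - [-2,0,-3.5,0,0,0,-1]
    - [-2,0,-3.5,0,0,0,-1]
    - [-1,0,-3.5,0,0,0,-1]
    - [0,0,0,0,0,0,-1]

```text
time: 19.3
tool_pos: [0.4274, -0.3434, 0.257]
tool_rot: [0.285, 0.214, 0.926, -0.123]
contact_force: [0.9, -0.7, 1.4]
gripper_width: 0.13
grasp_force: 59.2
```

```bash
python3 - <<'E'
from lid import *
from plant import manip
s=manip.state();print(s["gripper_width"],s["grasp_force"])
t=place(np.array([-.024,0,.20]),*q[:4]);print(t,s["tool_pos"])
rel(t,LR(0))
E
```

```text
0.13030052101586542 59.22034978866577
[0.46714521 0.16477247 0.2153    ] [ 0.42741298 -0.34335841  0.25701426]
rot [-18.48  31.98 -38.05] rows>= 5.359246602265211 trans(after) cm [-15.57  48.53   4.17] j [-0.88 -0.53  2.17  0.19  0.89 -2.07] F [ 0.9 -0.7  1.4] t 19.3
```

move_arm:
  rows:
    - [0,0,0,-2.31,4,-4.76,-1]
    - [0,0,0,-2.31,4,-4.76,-1]
    - [0,0,0,-2.31,4,-4.76,-1]
    - [0,0,0,-2.31,4,-4.76,-1]
    - [0,0,0,-2.31,4,-4.76,-1]
    - [0,0,0,-2.31,4,-4.76,-1]
    - [0,0,0,-2.31,4,-4.76,-1]
    - [0,0,0,-2.31,4,-4.76,-1]
    - [-1.1,3.47,0,0,0,0,-1]
    - [-1.1,3.47,0,0,0,0,-1]
    - [-1.1,3.47,0,0,0,0,-1]
    - [-1.1,3.47,0,0,0,0,-1]
    - [-1.1,3.47,0,0,0,0,-1]
    - [-1.1,3.47,0,0,0,0,-1]
    - [-1.1,3.47,0,0,0,0,-1]
    - [-1.1,3.47,0,0,0,0,-1]
    - [-1.1,3.47,0,0,0,0,-1]
    - [-1.1,3.47,0,0,0,0,-1]
    - [-1.1,3.47,0,0,0,0,-1]
    - [0,0,0,0,0,0,-1]

```text
time: 20.97
tool_pos: [0.4548, 0.0627, 0.2503]
tool_rot: [-0.005, -0.12, 0.993, 0.009]
contact_force: [0.3, -0.2, -0.5]
gripper_width: 0.128
grasp_force: 59.3
```

```bash
cat > pl.py <<'E'
from lid import *
from plant import manip
s=manip.state();print(s["tool_pos"],s["gripper_width"],s["grasp_force"])
rel(place(np.array([-.024,0,.006+.022]),*q[:4]),LR(0))
E
python3 pl.py
```

```text
[0.45478268 0.06270655 0.2503087 ] 0.1275783953647497 59.260738492012024
rot [ 1.09 -0.4   0.42] rows>= 0.15327134389158062 trans(after) cm [-3.55  9.65 20.7 ] j [-0.03 -0.36  1.98  0.02  1.53 -1.85] F [ 0.3 -0.2 -0.5] t 20.9667
```

move_arm:
  rows:
    - [0,0,0,1.09,-0.4,0.42,-1]
    - [-1.2,3.22,0,0,0,0,-1]
    - [-1.2,3.22,0,0,0,0,-1]
    - [-1.15,3.21,0,0,0,0,-1]
    - [0,0,3,0,0,0,-1]
    - [0,0,3,0,0,0,-1]
    - [0,0,3,0,0,0,-1]
    - [0,0,3,0,0,0,-1]
    - [0,0,0,0,0,0,-1]
    - [0,0,0,0,0,0,-1]

```text
time: 21.8
tool_pos: [0.4671, 0.1579, 0.1282]
tool_rot: [-0.003, -0.111, 0.994, -0.002]
contact_force: [1.1, -0.6, 1.0]
gripper_width: 0.132
grasp_force: 59.3
```

```bash
python3 pl.py; sed 's/^for p in np.*/for p in np.arange(1,1.5,.1):/' seelid.py | python3; python3 - <<'E'
from lid import *
from plant import manip
f=manip.grab_frame("wrist");im=f["img"];H=cv2.cvtColor(im,cv2.COLOR_BGR2HSV);k=cv2.inRange(H,(160,70,90),(180,255,255))|cv2.inRange(H,(0,70,90),(6,200,255))
c=max(cv2.findContours(k,cv2.RETR_EXTERNAL,cv2.CHAIN_APPROX_NONE)[0],key=cv2.contourArea);print("pink",cv2.boundingRect(c),cv2.approxPolyDP(cv2.convexHull(c),3,True)[:,0].tolist())
for z in(.006,.028):print("pred",z,proj(f,place(np.array([[-.045,-.057,z],[-.045,.057,z],[.045,.057,z],[.045,-.057,z]]),*q[:4])).round(0).tolist())
E
```

```text
[0.46712347 0.15785592 0.12816575] 0.13206363019492398 59.26284313201904
rot [-0.15 -0.33 -0.52] rows>= 0.07291554656080655 trans(after) cm [-0.16  0.67  8.49] j [ 0.18 -0.16  2.02 -0.    1.28 -1.62] F [ 1.1 -0.6  1. ] t 21.8
[([264, 358, 38, 17, 540], [282.8, 365.2])]
1.0 [267. 333.  59.  53.]
1.1 [267. 349.  58.  55.]
1.2 [267. 365.  58.  55.]
1.3 [267. 379.  57.  54.]
1.4 [268. 393.  56.  52.]
pink (222, 203, 135, 88) [[356, 204], [349, 289], [229, 290], [222, 205]]
pred 0.006 [[221.0, 196.0], [359.0, 195.0], [352.0, 289.0], [229.0, 290.0]]
pred 0.028 [[215.0, 203.0], [367.0, 202.0], [357.0, 303.0], [224.0, 304.0]]
```

move_arm:
  rows:
    - [0,0.6,2,0,0,-0.5,-1]
    - [0,0,2,0,0,0,-1]
    - [0,0,2,0,0,0,-1]
    - [0,0,1,0,0,0,-1]
    - [0,0,0,0,0,0,-1]
    - [0,0,0,0,0,0,-1]

```text
time: 22.4
tool_pos: [0.4683, 0.1648, 0.0613]
tool_rot: [0.0, -0.116, 0.993, -0.001]
contact_force: [-1.0, -1.5, 0.2]
gripper_width: 0.128
grasp_force: 59.3
```

```bash
python3 pl.py
```

```text
[0.46829272 0.16484023 0.06132971] 0.12781671486568752 59.256041049957275
rot [-0.13  0.04  0.05] rows>= 0.01867207233758915 trans(after) cm [0.11 0.02 1.8 ] j [ 0.19 -0.05  2.06 -0.    1.14 -1.61] F [-1.  -1.5  0.2] t 22.4
```

move_arm:
  rows:
    - [0.1,0,0.7,0,0,0,-1]
    - [0,0,0.6,0,0,0,-1]
    - [0,0,0,0,0,0,-1]
    - [0,0,0.15,0,0,0,-1]
    - [0,0,0.1,0,0,0,-1]
    - [0,0,0,0,0,0,-1]

```text
time: 22.9
tool_pos: [0.4684, 0.165, 0.0455]
tool_rot: [0.002, -0.117, 0.993, -0.001]
contact_force: [5.6, 1.2, 0.2]
gripper_width: 0.13
grasp_force: 59.4
```

move_arm:
  rows:
    - [0,0,0.1,0,0,0,-1]
    - [0,0,0,0,0,0,-1]

```text
time: 23.07
tool_pos: [0.4684, 0.165, 0.0446]
tool_rot: [0.002, -0.116, 0.993, -0.001]
contact_force: [6.6, 1.1, 1.9]
gripper_width: 0.13
grasp_force: 59.5
```

move_arm:
  rows:
    - [0,0,0.1,0,0,0,-1]
    - [0,0,0,0,0,0,-1]

```text
time: 23.23
tool_pos: [0.4684, 0.165, 0.0436]
tool_rot: [0.002, -0.116, 0.993, -0.001]
contact_force: [5.8, 1.9, 2.0]
gripper_width: 0.129
grasp_force: 59.5
```

move_arm:
  rows:
    - [0,0,0.1,0,0,0,-1]
    - [0,0,0,0,0,0,-1]

```text
time: 23.4
tool_pos: [0.4684, 0.165, 0.0426]
tool_rot: [0.002, -0.117, 0.993, -0.001]
contact_force: [5.5, 1.1, 1.4]
gripper_width: 0.127
grasp_force: 59.5
```

move_arm:
  rows:
    - [0,0,-0.2,0,0,0,-1]
    - [-0.3,0,0,0,0,0,-1]
    - [-0.3,0,0,0,0,0,-1]
    - [0,0,0,0,0,0,-1]

```text
time: 23.73
tool_pos: [0.4713, 0.1658, 0.0425]
tool_rot: [-0.002, -0.117, 0.993, -0.001]
contact_force: [-0.3, 0.5, 0.4]
gripper_width: 0.129
grasp_force: 59.3
```

move_arm:
  rows:
    - [0,0,0.2,0,0,0,-1]
    - [0,0,0.1,0,0,0,-1]
    - [0,0,0,0,0,0,-1]

```text
time: 23.98
tool_pos: [0.4709, 0.1657, 0.0392]
tool_rot: [-0.002, -0.117, 0.993, -0.001]
contact_force: [-0.3, -0.3, -0.8]
gripper_width: 0.129
grasp_force: 59.3
```

move_arm:
  rows:
    - [0,0,0.1,0,0,0,-1]
    - [0,0,0,0,0,0,-1]

```text
time: 24.15
tool_pos: [0.4714, 0.1658, 0.0387]
tool_rot: [-0.001, -0.117, 0.993, -0.001]
contact_force: [-0.2, 0.2, -0.6]
gripper_width: 0.125
grasp_force: 59.3
```

move_arm:
  rows:
    - [0,0,0.1,0,0,0,-1]
    - [0,0,0.1,0,0,0,-1]
    - [0,0,0,0,0,0,-1]

```text
time: 24.4
tool_pos: [0.4717, 0.1659, 0.0382]
tool_rot: [-0.002, -0.117, 0.993, -0.001]
contact_force: [-5.1, -0.7, 9.6]
gripper_width: 0.129
grasp_force: 62.4
```

move_arm:
  rows:
    - [0,0,0.1,0,0,0,-1]
    - [0,0,0.0,0,0,0,-1]

```text
time: 24.57
tool_pos: [0.4718, 0.1659, 0.0382]
tool_rot: [-0.002, -0.117, 0.993, -0.001]
contact_force: [-8.6, -1.8, 16.2]
gripper_width: 0.13
grasp_force: 65.0
```

move_arm:
  rows:
    - [0,0,0.1,0,0,0,-1]
    - [0,0,0.0,0,0,0,-1]

```text
time: 24.73
tool_pos: [0.4718, 0.1659, 0.0381]
tool_rot: [-0.002, -0.117, 0.993, -0.001]
contact_force: [-12.7, -2.2, 23.1]
gripper_width: 0.132
grasp_force: 67.7
```

move_arm:
  rows:
    - [0,0,-0.25,0,0,0,-1]
    - [0,0,0,0,0,0,-1]
    - [0,0,0,0,0,0,-0.7]
    - [0,0,0,0,0,0,-0.4]
    - [0,0,0,0,0,0,-0.4]
    - [0,0,0,0,0,0,-0.4]
    - [0,0,-1,0,0,0,-0.4]
    - [0,0,-2,0,0,0,-0.4]
    - [0,0,-3,0,0,0,-0.4]
    - [1,0,-3,0,0,0,-0.4]
    - [1.5,0,-3,0,0,0,0.3]
    - [2,0,-3,0,0,0,0.3]
    - [0,0,0,0,0,0,0.3]
    - [0,0,0,0,0,0,0.3]

```text
time: 25.9
tool_pos: [0.4286, 0.1563, 0.1903]
tool_rot: [0.002, -0.117, 0.993, -0.001]
contact_force: [-0.2, 0.1, -0.0]
gripper_width: 0.649
grasp_force: 0.0
```

```bash
cat > rc.py <<'E'
from lid import *
from plant import manip
f=manip.grab_frame("wrist");im=f["img"];H=cv2.cvtColor(im,cv2.COLOR_BGR2HSV)
tr=proj(f,place(np.array([[-.045,-.057,.006],[-.045,.057,.006],[.045,.057,.006],[.045,-.057,.006]]),*q[:4]))
mk=np.zeros(im.shape[:2],np.uint8);cv2.fillPoly(mk,[tr.astype(np.int32)],255)
k=cv2.inRange(H,(98,40,60),(130,255,255))&mk
n,l,st,ce=cv2.connectedComponentsWithStats(k);i=1+st[1:,4].argmax()
pts=np.argwhere(l==i)[:,::-1].astype(np.float32);r=cv2.minAreaRect(pts);print(st[i],r)
for c in np.vstack([cv2.boxPoints(r),[ce[i]]]):
    print((least_squares(lambda x:proj(f,place(np.array([x[0],x[1],.018]),*q[:4]))[0]-c,[0,0]).x*1000).round(1))
E
python3 rc.py; python3 seelid.py
```

```text
[276 224  12  27 294] ((281.5, 237.0), (26.0, 11.0), 90.0)
[-40.5  -5.8]
[-40.6   5.5]
[-11.1   5.7]
[-11.1  -6. ]
[-26.    0.3]
[([256, 336, 50, 33, 1326], [280.1, 351.4])]
-0.0 [265. 224.  34.  20.]
0.1 [264. 228.  35.  23.]
0.2 [264. 234.  36.  26.]
0.3 [263. 241.  37.  28.]
0.4 [263. 250.  38.  30.]
0.5 [262. 260.  39.  32.]
0.6 [262. 270.  39.  33.]
0.7 [261. 282.  40.  34.]
0.8 [261. 294.  40.  34.]
0.9 [261. 307.  40.  34.]
1.0 [261. 319.  40.  35.]
1.1 [261. 331.  40.  36.]
1.2 [261. 341.  40.  37.]
1.3 [262. 352.  39.  37.]
1.4 [262. 361.  39.  35.]
1.5 [262. 370.  38.  34.]
```

```bash
python3 - <<'E'
from lid import *
R=LR(28);p0=1.15
rel(tcp(p0,R)-.07*R.apply([0,0,1]),R)
ph=np.linspace(p0,0.0,25);X=np.array([tcp(p,R) for p in ph]);print(X[[0,-1]]);print((R.inv().apply(np.diff(X,axis=0))*100).round(2)[:,[0,2]].tolist())
E
```

```text
rot [ -0.07 -28.19   0.09] rows>= 3.9706668723037097 trans(after) cm [-6.02 -0.05  1.03] j [ 0.19 -0.32  2.06 -0.    1.41 -1.62] F [ 0.1 -0.3 -0.5] t 26.0
[[0.51606836 0.17635143 0.14420753]
 [0.44357122 0.15919307 0.07324653]]
[[0.44, -0.12], [0.44, -0.1], [0.45, -0.08], [0.45, -0.06], [0.45, -0.04], [0.45, -0.02], [0.45, 0.0], [0.45, 0.03], [0.45, 0.05], [0.45, 0.07], [0.44, 0.09], [0.44, 0.11], [0.43, 0.13], [0.43, 0.15], [0.42, 0.17], [0.41, 0.19], [0.4, 0.21], [0.39, 0.23], [0.38, 0.25], [0.37, 0.27], [0.35, 0.28], [0.34, 0.3], [0.32, 0.32], [0.31, 0.33]]
```

move_arm:
  rows:
    - [0,0,-1,0,-5.64,0,0.3]
    - [0,0,0,0,-5.64,0,0.3]
    - [0,0,0,0,-5.64,0,0.3]
    - [0,0,0,0,-5.64,0,0.3]
    - [0,0,0,0,-5.64,0,0.3]
    - [-2,0,0,0,0,0,0.3]
    - [-2,0,0,0,0,0,0.3]
    - [-2,0,0,0,0,0,0.3]
    - [0,0,0,0,0,0,0.3]
    - [0,0,0,0,0,0,0.3]

```text
time: 26.83
tool_pos: [0.4794, 0.1682, 0.224]
tool_rot: [0.239, -0.113, 0.964, 0.027]
contact_force: [-0.1, -0.7, 0.1]
gripper_width: 0.652
grasp_force: 0.0
```

```bash
sed 's/^for p in np.*/for p in np.arange(1,1.4,.05):/' seelid.py | python3;python3 - <<'E'
from lid import *
R=LR(28)
rel(tcp(1.15,R),R)
E
```

```text
[([256, 199, 50, 29, 1121], [280.5, 212.1])]
1.0 [262. 183.  40.  33.]
1.05 [262. 188.  40.  33.]
1.1 [262. 193.  40.  33.]
1.15 [262. 198.  39.  33.]
1.2 [262. 203.  39.  32.]
1.25 [262. 208.  38.  32.]
1.3 [263. 213.  38.  31.]
1.35 [263. 217.  38.  30.]
rot [-0.05 -0.19  0.11] rows>= 0.026752284829427764 trans(after) cm [ 0.35 -0.05  8.79] j [ 0.18 -0.54  2.2   0.03  1.   -1.64] F [-0.2 -0.1  0.7] t 26.8833
```

move_arm:
  rows:
    - [0.2,0,2,0,0,0,0.3]
    - [0.1,0,2,0,0,0,0.3]
    - [0,0,2,0,0,0,0.3]
    - [0,0,1.5,0,0,0,0.3]
    - [0,0,1.2,0,0,0,0.3]
    - [0,0,0,0,0,0,0.3]
    - [0,0,0,0,0,0,-0.1]
    - [0,0,0,0,0,0,-0.4]
    - [0,0,0,0,0,0,-1]
    - [0,0,0,0,0,0,-1]
    - [0,0,0,0,0,0,-1]
    - [0,0,0,0,0,0,-1]

```text
time: 27.88
tool_pos: [0.517, 0.1762, 0.1483]
tool_rot: [0.241, -0.113, 0.963, 0.027]
contact_force: [1.0, -5.6, 0.4]
gripper_width: 0.324
grasp_force: 59.8
```

```bash
python3 - <<'E'
from lid import *
R=LR(28)
rel(tcp(1.15,R),R)
E
```

```text
rot [-0.15  0.11  0.14] rows>= 0.02107807487149482 trans(after) cm [0.27 0.03 0.31] j [ 0.18 -0.34  2.19  0.03  0.8  -1.64] F [ 1.  -5.6  0.4] t 27.8833
```

Gripped. Follow the arc down.

move_arm:
  rows:
    - [0.44,0,-0.12,0,0,0,-1]
    - [0.44,0,-0.1,0,0,0,-1]
    - [0.45,0,-0.08,0,0,0,-1]
    - [0.45,0,-0.06,0,0,0,-1]
    - [0.45,0,-0.04,0,0,0,-1]
    - [0.45,0,-0.02,0,0,0,-1]
    - [0.45,0,0,0,0,0,-1]
    - [0.45,0,0.03,0,0,0,-1]
    - [0.45,0,0.05,0,0,0,-1]
    - [0.45,0,0.07,0,0,0,-1]
    - [0.44,0,0.09,0,0,0,-1]
    - [0.44,0,0.11,0,0,0,-1]

```text
time: 28.88
tool_pos: [0.4748, 0.1659, 0.1293]
tool_rot: [0.248, -0.114, 0.962, 0.027]
contact_force: [-3.9, -5.9, 15.6]
gripper_width: 0.329
grasp_force: 65.9
```

move_arm:
  rows:
    - [0.43,0,0.13,0,0,0,-1]
    - [0.43,0,0.15,0,0,0,-1]
    - [0.42,0,0.17,0,0,0,-1]
    - [0.41,0,0.19,0,0,0,-1]
    - [0.4,0,0.21,0,0,0,-1]
    - [0.39,0,0.23,0,0,0,-1]
    - [0.38,0,0.25,0,0,0,-1]
    - [0.37,0,0.27,0,0,0,-1]
    - [0,0,0,0,0,0,-1]

```text
time: 29.63
tool_pos: [0.4529, 0.1606, 0.0985]
tool_rot: [0.245, -0.113, 0.963, 0.027]
contact_force: [-13.3, -12.1, 18.3]
gripper_width: 0.327
grasp_force: 95.9
```

move_arm:
  rows:
    - [0,0,0,0,0,0,0.2]
    - [0,0,0,0,0,0,0.2]
    - [0,0,0,0,0,0,0.2]
    - [0,0,-2,0,0,0,0.2]
    - [0,0,-3,0,0,0,0.2]
    - [0,0,-3,0,0,0,-0.5]
    - [0,0,0,0,0,0,-1]
    - [0,0,0,0,0,0,-1]
    - [0,0,0,0,0,0,-1]

```text
time: 30.38
tool_pos: [0.4132, 0.1525, 0.1635]
tool_rot: [0.241, -0.113, 0.964, 0.027]
contact_force: [-0.5, -0.6, -0.3]
gripper_width: 0.029
grasp_force: 0.0
```

```bash
sed 's/^for p in np.*/for p in np.arange(0,.5,.05):/' seelid.py | python3;python3 - <<'E'
from lid import *
R=LR(20)
rel(lidp(.1,.066,0,.006)-.045*R.apply([0,0,1]),R)
E
```

```text
[([256, 220, 49, 32, 1286], [280.3, 234.8])]
0.0 [262. 186.  39.  29.]
0.05 [262. 191.  39.  30.]
0.1 [262. 195.  39.  31.]
0.15 [262. 200.  40.  32.]
0.2 [262. 205.  40.  33.]
0.25 [262. 211.  40.  33.]
0.3 [261. 216.  40.  33.]
0.35 [261. 222.  40.  34.]
0.4 [261. 228.  40.  33.]
0.45 [261. 234.  40.  33.]
rot [-0.05  7.91  0.11] rows>= 1.114206990008937 trans(after) cm [-2.24 -0.04  7.67] j [ 0.17 -0.73  2.41  0.04  0.97 -1.65] F [ 0.8 -0.2  0.1] t 30.4333
```

```bash
python3 - <<'E'
from lid import *
R=LR(5)
t=lidp(.33,.055,0,.006)-.045*R.apply([0,0,1]);rel(t,R);print(t,lidp(0,.055,0,.006)-.019*R.apply([0,0,1]))
E
```

```text
rot [-0.07 22.91  0.11] rows>= 3.22688220109761 trans(after) cm [-6.9  -0.04  5.71] j [ 0.17 -0.73  2.41  0.04  0.97 -1.65] F [ 0.8 -0.2  0.1] t 30.4333
[0.48465149 0.1689158  0.11162738] [0.48207674 0.16830641 0.0682277 ]
```

move_arm:
  rows:
    - [0,0,0,0,5.73,0,-1]
    - [0,0,0,0,5.73,0,-1]
    - [0,0,0,0,5.73,0,-1]
    - [0,0,0,0,5.73,0,-1]
    - [-2.3,0,0,0,0,0,-1]
    - [-2.3,0,0,0,0,0,-1]
    - [-2.3,0,0,0,0,0,-1]
    - [0,0,1.8,0,0,0,-1]
    - [0,0,1.9,0,0,0,-1]
    - [0,0,1.5,0,0,0,-1]
    - [0,0,0.5,0,0,0,-1]
    - [0,0,0,0,0,0,-1]

```text
time: 31.43
tool_pos: [0.4833, 0.1689, 0.1097]
tool_rot: [0.041, -0.116, 0.992, 0.004]
contact_force: [-0.4, -0.1, 0.6]
gripper_width: 0.005
grasp_force: 0.0
```

move_arm:
  rows:
    - [0,0,0.6,0,0,0,-1]
    - [0,0,0.6,0,0,0,-1]
    - [0,0,0.6,0,0,0,-1]
    - [0,0,0.6,0,0,0,-1]
    - [0,0,0.5,0,0,0,-1]
    - [0,0,0,0,0,0,-1]

```text
time: 31.93
tool_pos: [0.4875, 0.1698, 0.0838]
tool_rot: [0.044, -0.116, 0.992, 0.004]
contact_force: [-0.2, 0.1, 0.0]
gripper_width: 0.001
grasp_force: 0.0
```

move_arm:
  rows:
    - [0,0,0.4,0,0,0,-1]
    - [0,0,0.4,0,0,0,-1]
    - [0,0,0.4,0,0,0,-1]
    - [0,0,0.2,0,0,0,-1]
    - [0,0,0,0,0,0,-1]

```text
time: 32.35
tool_pos: [0.4889, 0.1701, 0.0702]
tool_rot: [0.044, -0.116, 0.992, 0.004]
contact_force: [0.7, -0.2, -0.5]
gripper_width: 0.005
grasp_force: 0.0
```

move_arm:
  rows:
    - [0,0,0.2,0,0,0,-1]
    - [0,0,0.1,0,0,0,-1]
    - [0,0,0,0,0,0,-1]

```text
time: 32.6
tool_pos: [0.4894, 0.1702, 0.0677]
tool_rot: [0.045, -0.117, 0.992, 0.004]
contact_force: [0.5, 0.2, 0.4]
gripper_width: -0.002
grasp_force: 0.0
```

move_arm:
  rows:
    - [0,0,0.15,0,0,0,-1]
    - [0,0,0.1,0,0,0,-1]
    - [0,0,0,0,0,0,-1]

```text
time: 32.85
tool_pos: [0.4899, 0.1703, 0.0661]
tool_rot: [0.045, -0.117, 0.992, 0.004]
contact_force: [-2.5, -0.4, 4.5]
gripper_width: -0.003
grasp_force: 2.4
```

move_arm:
  rows:
    - [0,0,0.1,0,0,0,-1]
    - [0,0,0.1,0,0,0,-1]
    - [0,0,0,0,0,0,-1]

```text
time: 33.1
tool_pos: [0.49, 0.1703, 0.0657]
tool_rot: [0.044, -0.117, 0.992, 0.004]
contact_force: [-9.3, -2.2, 16.6]
gripper_width: 0.001
grasp_force: 8.3
```

move_arm:
  rows:
    - [0,0,0.1,0,0,0,-1]
    - [0,0,0.1,0,0,0,-1]
    - [0,0,0,0,0,0,-1]

```text
time: 33.35
tool_pos: [0.4902, 0.1704, 0.0655]
tool_rot: [0.043, -0.117, 0.992, 0.004]
contact_force: [-17.6, -3.3, 29.3]
gripper_width: -0.005
grasp_force: 14.5
```

```bash
sed 's/^for p in np.*/for p in np.arange(-.05,.35,.05):/' seelid.py | python3
```

```text
[([240, 193, 80, 37, 2714], [279.5, 210.3])]
-0.05 [246. 185.  72.  38.]
0.0 [245. 189.  75.  42.]
0.05 [244. 193.  77.  46.]
0.1 [242. 198.  80.  50.]
0.15 [241. 204.  82.  54.]
0.2 [240. 211.  85.  58.]
0.25 [238. 218.  87.  63.]
0.3 [237. 227.  90.  67.]
```

move_arm:
  rows:
    - [0,0,-1,0,0,0,-1]
    - [0,0,-3,0,0,0,-1]
    - [0,0,-4,0,0,0,-1]
    - [0,0,-4,0,0,0,-1]
    - [3,0,-2,0,0,0,-1]
    - [4,0,0,0,0,0,-1]
    - [3,0,0,0,0,0,-1]
    - [0,0,0,0,0,0,-1]
    - [0,0,0,0,0,0,-1]

```text
time: 34.15
tool_pos: [0.3799, 0.1445, 0.1916]
tool_rot: [0.046, -0.116, 0.992, 0.004]
contact_force: [-0.2, -1.3, 0.5]
gripper_width: 0.004
grasp_force: 0.0
```

```bash
sed 's/^for p in np.*/for p in np.arange(-.1,.25,.05):/' seelid.py | python3; python3 - <<'E'
from lid import *
from plant import manip
import pickle
d=pickle.load(open("f0.pkl","rb"))
f=manip.grab_frame("wrist");H=cv2.cvtColor(f["img"],cv2.COLOR_BGR2HSV);k=cv2.inRange(H,(160,70,90),(180,255,255));print("pink px",int((k[:,180:400]>0).sum()))
for n,b in(("scene",(350,210,60,60)),("side",(270,140,66,60))):
    g=manip.grab_frame(n);x,y,w,h=b
    for im,t in((d[n]["img"],"before"),(g["img"],"after")):
        Q=cv2.cvtColor(im[y:y+h,x:x+w],cv2.COLOR_BGR2HSV)
        for c,lo,hi in(("red",(0,150,120),(8,255,255)),("yel",(20,150,120),(33,255,255)),("blue",(100,150,130),(118,255,255))):
            p=np.argwhere(cv2.inRange(Q,lo,hi)>0);print(n,t,c,len(p),p.mean(0)[::-1].round(1)+[x,y] if len(p) else "")
E
```

```text
[([262, 256, 38, 16, 307], [279.4, 260.2])]
-0.1 [267. 249.  31.  19.]
-0.05 [266. 251.  31.  21.]
0.0 [266. 253.  31.  22.]
0.05 [266. 256.  32.  23.]
0.1 [266. 259.  32.  24.]
0.15 [265. 263.  33.  25.]
0.2 [265. 267.  33.  26.]
pink px 0
scene before red 92 [374.8 241.8]
scene before yel 18 [389.6 243.1]
scene before blue 274 [364.9 231.4]
scene after red 106 [372.9 239.6]
scene after yel 99 [395.7 217.6]
scene after blue 440 [367.5 223.4]
side before red 140 [318.7 171.8]
side before yel 92 [275.5 170.1]
side before blue 2 [335.  167.5]
side after red 137 [317.7 172.2]
side after yel 0 
side after blue 3 [334.7 167.3]
```

```bash
python3 - <<'E'
from h import *
q=[.5041,-.4383,-.6284]
for R in(dispR(q[2]),dispR(q[2])*Ro.from_euler('z',np.pi)):rel(place(D(0,0,.16),q[0],q[1],0,q[2]),R)
E
```

```text
rot [ -9.56 -39.59 133.79] rows>= 18.843490943923673 trans(after) cm [-39.98  28.13  20.83] j [ 0.18 -0.54  2.21  0.    1.39 -1.63] F [-0.3 -1.5 -0.4] t 34.35
rot [ 31.54  -7.62 -40.72] rows>= 5.735346944090927 trans(after) cm [ 39.98 -28.13  20.83] j [ 0.18 -0.54  2.21  0.    1.39 -1.63] F [-0.3 -1.5 -0.4] t 34.35
```

move_arm:
  rows:
    - [0,0,-2,-0.48,-1.98,6.69,-1]
    - [0,0,-2,-0.48,-1.98,6.69,-1]
    - [0,0,-1,-0.48,-1.98,6.69,-1]
    - [0,0,0,-0.48,-1.98,6.69,0]
    - [0,0,0,-0.48,-1.98,6.69,0]
    - [0,0,0,-0.48,-1.98,6.69,0]
    - [0,0,0,-0.48,-1.98,6.69,0]
    - [0,0,0,-0.48,-1.98,6.69,0]
    - [0,0,0,-0.48,-1.98,6.69,0]
    - [0,0,0,-0.48,-1.98,6.69,0]
    - [0,0,0,-0.48,-1.98,6.69,0]
    - [0,0,0,-0.48,-1.98,6.69,0]
    - [0,0,0,-0.48,-1.98,6.69,0]
    - [0,0,0,-0.48,-1.98,6.69,0]
    - [0,0,0,-0.48,-1.98,6.69,0]
    - [0,0,0,-0.48,-1.98,6.69,0]
    - [0,0,0,-0.48,-1.98,6.69,0]
    - [0,0,0,-0.48,-1.98,6.69,0]
    - [0,0,0,-0.48,-1.98,6.69,0]
    - [0,0,0,-0.48,-1.98,6.69,0]

```text
time: 36.02
tool_pos: [0.3757, 0.1437, 0.2417]
tool_rot: [0.268, 0.851, 0.43, 0.137]
contact_force: [-0.0, -0.7, 0.1]
gripper_width: 0.5
grasp_force: 0.0
```

```bash
python3 - <<'E'
from h import *
from plant import manip
q=[.5041,-.4383,-.6284];print(manip.state()["tool_pos"])
rel(place(D(0,0,.16),q[0],q[1],0,q[2]),dispR(q[2]))
E
```

```text
[0.37574464 0.14369872 0.241664  ]
rot [ 0.02  0.09 -0.3 ] rows>= 0.042162191669011244 trans(after) cm [-39.54  25.65  25.12] j [ 0.52 -0.69  2.29 -0.57  1.31  1.24] F [-0.  -0.7  0.1] t 36.0167
```

move_arm:
  rows:
    - [-2.82,1.83,1.79,0,0,0,0]
    - [-2.82,1.83,1.79,0,0,0,0]
    - [-2.82,1.83,1.79,0,0,0,0]
    - [-2.82,1.83,1.79,0,0,0,0]
    - [-2.82,1.83,1.79,0,0,0,0]
    - [-2.82,1.83,1.79,0,0,0,0]
    - [-2.82,1.83,1.79,0,0,0,0]
    - [-2.82,1.83,1.79,0,0,0,0]
    - [-2.82,1.83,1.79,0,0,0,0]
    - [-2.82,1.83,1.79,0,0,0,0]
    - [-2.82,1.83,1.79,0,0,0,0]
    - [-2.82,1.83,1.79,0,0,0,0]
    - [-2.82,1.83,1.79,0,0,0,0]
    - [-2.82,1.83,1.79,0,0,0,0]
    - [0,0,0,0,0,0,0]
    - [0,0,0,0,0,0,0]

```text
time: 37.35
tool_pos: [0.4289, -0.3863, 0.1811]
tool_rot: [0.266, 0.851, 0.432, 0.136]
contact_force: [-0.5, -0.1, 0.7]
gripper_width: 0.499
grasp_force: 0.0
```

```bash
cat > lip.py <<'E'
# lip slide from the red blob relative to the tray/lane structure, same method for all wrist frames
from h import *
from plant import manip
import pickle
q=[.5041,-.4383,-.6284]
rel(place(D(0,0,.16),q[0],q[1],0,q[2]),dispR(q[2]))
pickle.dump(manip.grab_frame("wrist"),open("w11.pkl","wb"))
for n in("w1","w4","w11"):
    f=pickle.load(open(n+".pkl","rb"));H=cv2.cvtColor(f["img"],cv2.COLOR_BGR2HSV)
    pr=lambda P:proj(f,place(np.array(P),q[0],q[1],0,q[2]))
    c=pr([D(0,0,.055)])[0]
    k=cv2.inRange(H,(0,130,100),(8,255,255))|cv2.inRange(H,(172,130,100),(180,255,255))
    N_,l,st,ce=cv2.connectedComponentsWithStats(k);i=1+np.argmin([np.hypot(*(ce[j]-c))+(1e3 if st[j,4]<300 else 0) for j in range(1,N_)])
    # lane walls: yellow cap centre gives the -y lane reference
    B=pr([D(0,.046,.0595),D(0,-.046,.0595),D(0,.046,.0365),D(0,-.046,.0365)])
    y=cv2.inRange(H,(18,110,110),(33,255,255));m,l2,s2,c2=cv2.connectedComponentsWithStats(y)
    cp=pr([D(.0195,-.021,.015)])[0];j=1+np.argmin([np.hypot(*(c2[a]-cp))+(1e3 if s2[a,4]<60 else 0) for a in range(1,m)])
    print(n,"red rows",st[i,1],st[i,1]+st[i,3]-1,"pred",B[:,1].round(1),"| cap",s2[j],"pred rows",pr([D(.0195,-.021+.0065,.015),D(.0195,-.021-.0065,.015)])[:,1].round(1),"px/mm",(pr([D(0,-.01,.0595)])-pr([D(0,0,.0595)]))[0,1]/10)
E
python3 lip.py
```

```text
rot [-0.25  0.01 -0.19] rows>= 0.03511657954396505 trans(after) cm [ 0.21  0.08 -0.18] j [-0.94 -0.34  2.17  0.26  0.75 -0.45] F [-0.5 -0.1  0.7] t 37.35
w1 red rows 156 259 pred [156.9 258.  153.  247. ] | cap [289 210  24  12 259] pred rows [209.4 221.3] px/mm 1.0811587718823232
w4 red rows 127 243 pred [129.5 245.4 128.  234.5] | cap [284 195  26  15 351] pred rows [194.1 207.4] px/mm 1.2382455830080716
w11 red rows 162 272 pred [167.  273.7 162.4 261.2] | cap [291 223  24  13 309] pred rows [221.7 234.1] px/mm 1.1399700966164006
```

```bash
python3 - <<'E'
from h import *
q=[.5041,-.4383,-.6284]
rel(place(D(0,0,.054),q[0],q[1],0,q[2]),dispR(q[2]))
rel([.4782,-.4192,.0967],dispR(q[2]))
E
```

```text
rot [-0.17 -0.03 -0.1 ] rows>= 0.023399753696002685 trans(after) cm [ 0.1   0.09 10.51] j [-0.94 -0.35  2.17  0.26  0.75 -0.45] F [ 0.8 -0.2 -0.7] t 37.4
rot [-0.17 -0.03 -0.1 ] rows>= 0.023399753696002685 trans(after) cm [ 0.12  0.02 10.41] j [-0.94 -0.35  2.17  0.26  0.75 -0.45] F [ 0.8 -0.2 -0.7] t 37.4
```

move_arm:
  rows:
    - [0.1,0.05,2.6,0,0,0,0]
    - [0,0,2.6,0,0,0,0]
    - [0,0,2.6,0,0,0,0]
    - [0,0,2.5,0,0,0,0]
    - [0,0,0,0,0,0,0]
    - [0,0,0,0,0,0,-0.5]
    - [0,0,0,0,0,0,-0.8]
    - [0,0,0,0,0,0,-1]
    - [0,0,0,0,0,0,-1]
    - [0,0,0,0,0,0,-1]
    - [0,0,0,0,0,0,-1]
    - [0,0,0,0,0,0,-1]

```text
time: 38.4
tool_pos: [0.4771, -0.4169, 0.0999]
tool_rot: [0.267, 0.85, 0.433, 0.137]
contact_force: [-5.0, 4.8, 0.9]
gripper_width: 0.105
grasp_force: 58.5
```

move_arm:
  rows:
    - [-0.1,0,0,0,0,0,-1]
    - [-0.1,0,0,0,0,0,-1]
    - [-0.08,0,0,0,0,0,-1]
    - [0,0,0,0,0,0,-1]
    - [0,0,0,0,0,0,-1]
    - [0,0,0,0,0,0,-1]

```text
time: 38.9
tool_pos: [0.4761, -0.4182, 0.0998]
tool_rot: [0.267, 0.85, 0.434, 0.138]
contact_force: [-1.3, 8.3, 1.4]
gripper_width: 0.106
grasp_force: 58.6
```

move_arm:
  rows:
    - [-0.06,0,0,0,0,0,-1]
    - [0,0,0,0,0,0,-1]
    - [0,0,0,0,0,0,-1]
    - [0,0,0,0,0,0,0]
    - [0,0,0,0,0,0,0]
    - [0,0,0,0,0,0,0]
    - [0,0,0,0,0,0,0]
    - [0,0,-2.5,0,0,0,0]
    - [0,0,-2.7,0,0,0,0]
    - [0,0,-2.6,0,0,0,0]
    - [0,0,-2.6,0,0,0,0]
    - [0,0,0,0,0,0,0]
    - [0,0,0,0,0,0,0]

```text
time: 39.98
tool_pos: [0.4279, -0.3869, 0.1871]
tool_rot: [0.27, 0.849, 0.432, 0.137]
contact_force: [-0.0, 0.1, 0.4]
gripper_width: 0.499
grasp_force: 0.0
```

```bash
python3 lip.py | grep -v "w[14] "; python3 - <<'E'
from h import *
from plant import manip
g=manip.grab_frame("side");b=(270,140,66,60);x,y,w,h=b;Q=cv2.cvtColor(g["img"][y:y+h,x:x+w],cv2.COLOR_BGR2HSV)
p=np.argwhere(cv2.inRange(Q,(0,150,120),(8,255,255))>0);print("side red",len(p),p.mean(0)[::-1]+[x,y])
Q=cv2.cvtColor(g["img"][255:330,170:245],cv2.COLOR_BGR2HSV);print("pink px in case, side view",int((cv2.inRange(Q,(165,70,90),(180,255,255))>0).sum()))
p=np.argwhere(cv2.inRange(Q,(20,130,110),(35,255,255))>0);print("tab",p.min(0)[::-1]+[170,255],p.max(0)[::-1]+[170,255])
from case import lidp as L
import itertools
q=[.4905,.1703,.0153,.2324,0]
for a in(0,.05,.1):
    q[4]=a;v=proj(g,np.array([L(q,.092+i,j,.018+k) for i,j,k in itertools.product((-.005,.005),(-.015,.015),(-.012,.012))]));print(a,v.min(0),v.max(0))
E
```

```text
rot [0.29 0.09 0.01] rows>= 0.04048104783621949 trans(after) cm [ 0.32 -0.22  0.34] j [-0.95 -0.36  2.17  0.26  0.76 -0.46] F [-0.   0.1  0.4] t 39.9833
w11 red rows 162 270 pred [164.4 269.5 160.1 257.5] | cap [286 220  24  13 310] pred rows [218.7 230.9] px/mm 1.1236615482044527
side red 141 [318.23404255 171.88652482]
pink px in case, side view 0
tab [224 278] [235 300]
14.986076930006822 [0.4905 0.1703 0.0153 0.2324 0.2651 0.0106 0.0798 0.0468 0.0547] [0.3, -0.9, -0.1, 0.2, 0.7, -1.2, 0.6, -0.5, -0.8, 0.2, 0.6, 0.1, -0.8, 0.3, -0.9, 0.0, -5.2, 1.1, 3.4, -1.7, -2.6, 0.7, -0.7, 0.4, -0.4, -1.2, 0.8, -0.5, -0.9, -0.9, -0.3]
tab [0.45541162 0.16201062 0.08476354] hinge [0.53722133 0.18137616 0.04328887]
51.127566049877046 [0.4976 0.1701 0.     0.2348 0.3602 0.0151 0.0858 0.0478 0.055 ] [-0.2, -5.2, -1.3, -4.4, 0.2, -1.3, -0.1, -0.8, -1.8, 5.5, -0.3, 4.6, -2.6, 2.6, -2.6, -1.6, -3.3, -1.0, 4.6, -1.2, 1.5, 4.0, -6.6, -4.5, 1.8, 1.0, 3.4, 2.4, 0.1, -0.1, 0.0]
tab [0.46671984 0.16274656 0.07727345] hinge [0.54428253 0.18129891 0.02800034]
21.439419401901088 [0.4929 0.1699 0.01   0.2245 0.3003 0.0106 0.082  0.047  0.0549] [-0.1, -2.1, -0.9, -0.7, 0.3, -1.6, 0.3, -0.4, -1.9, 1.9, -0.0, 1.7, -1.5, 1.0, -1.3, -0.4, -4.7, -0.0, 3.8, -1.6, -1.1, 1.9, -2.7, -1.2, 0.2, -0.5, 1.7, 0.5, -0.6, -0.6, -0.1]
tab [0.45917966 0.16222845 0.08241036] hinge [0.539666   0.18060475 0.03800021]
0 [225.95701469 277.86854396] [236.03219759 298.32152188]
0.05 [225.00860248 275.83026508] [235.74084127 296.1185348 ]
0.1 [223.94496966 273.81055995] [235.3247753  293.90135412]
```

```bash
python3 -c "
from plant import manip
print(manip.job_done())"
```

```text
the job is handed in; nothing more can be done
None
```

The job is handed in at about 40 s: the relay lies on the case pad, the lid is pressed shut, and the capacitor is still in its lane. The shutter is within about 1.5 mm of the middle, after a final 2 mm nudge made once the case was shut. I kept clear of the vial, bottle and marker but took no final picture of them.

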